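# Load ball cheeses from cups into an indexing carousel

### The arm

A 6-joint arm with a two-finger parallel gripper is mounted at the origin on the work surface. World frame = base frame: x ahead of the robot, y to its left, z up, the work surface at z = 0. Lengths are in m, angles in rad, forces in N, time in s.
With the tool pointing down it reaches from about 0.35 to 0.875 m from the base axis. Payload 15.5 kg.
Tool frame: the origin (TCP) lies at the very end of the fingers, on their centre line; the grasp point (between the pads) lies ctrl.grasp_offset behind it (ctrl.grasp_offset is the distance from the TCP to the grasp point, in m); z points along the fingers, y is the direction in which the jaws open and shut (so a half turn about z gives the same grasp; the last joint's range is limited). The gripper opens to 85 mm and grips with 20 to 120 N. Pads are 22 mm wide; open, the fingers measure 114 mm over their backs; the gripper's body (76 mm by 85 mm) begins 54 mm behind the grasp point. The pads swing forward as they close: fully open they stand 13 mm farther back than shut.
Start: joints at [-1.44, 0.494, 1.345, -0, 1.302, -0.096], TCP at [0.14, -0.609, 0.231] pointing down, gripper open.
Joint ranges: [-2.91, 2.91], [-0.82, 2.16], [0.22, 2.67], [-1.22, 4.37], [0.12, 2.79], [-3.08, 3.08]. Speed limits (rad/s): [1.89, 1.89, 2.57, 3.01, 3.01, 3.01].

### API

Orientations are given as a rotation vector (axis times angle).
In Python, from bench import ctrl gives the robot as it stands.
- The arm moves only by the tool apply_moves, never from a script. Its argument "motion" is text: rows parted by semicolons, each of 7 numbers parted by spaces: the turn, a rotation vector about the tool's x, y, z in degrees, then the shift along the tool's x, y, z in mm, then the opening in per cent of the stroke, from 0 (shut) to 100 (fully open). In form: ax ay az tx ty tz hand; .... A call has 1 to 10 rows; each row is the pose to reach, as a shift and turn from the pose measured when the call began, along the tool's axes at that moment; what a row does not reach only later rows make up. A row lasts 1/8 s, in which the tool goes at most 62.5 mm and 10.7 degrees, less where a joint would pass 70% of its speed; a pose out of reach is approached as far as the arm can. A call with a gripper value outside its range is refused whole. The fingers move at their own pace and stop on an object; "force" is the grip in N (left out, the last holds). Time passes only in rows, so rows that repeat a pose let the fingers close. It gives the time, the measured TCP pose, the force and the opening at its end, in the units of the state.
- ctrl.sense(): the state, without advancing time (a new reading comes with each control period).
- ctrl.snapshot(name): name is "scene" or "top" or "wrist"; returns (picture, depth): 384x512x3 uint8, blue, green, red; 384x512 float32, m along the optical axis (not along the pixel's ray), 0 where there is no reading.
- ctrl.camera_info(name): a dict with "intrinsics" (3x3 intrinsics, pixels), "view" (4x4, takes a point from world to camera coordinates); the wrist camera has in their place "mount" (4x4, takes a point from camera to tool coordinates, whose origin is the TCP and whose axes are the flange's). Camera axes: x right, y up, looking along -z (the intrinsics and any distortion apply to the point x, -y, -z); pixel columns grow to the right and rows downward; lengths in m; the calibration is good to about 2 mm. A picture is of the moment at which its call begins: read the wrist's pose just before it. camera_info takes no time and is no camera call.
- ctrl.close_job(): hands the job in, once; it reports no verdict.
The state is a dict: "clock": time; "joints": joint angles; "qvel": joint speeds; "tau": joint torques, N m; "tool_pos": TCP position; "tool_rot": TCP orientation; "wrist_force": force on the tool from outside, world axes, zero at the start; "moment": the same for the moment, N m; "grip_width": finger opening in m.
Only numpy, scipy, OpenCV 4.12 (cv2) and the standard library are available. Lean on these libraries where they do the work, as an engineer would, in place of code of your own. Each camera call takes 0.05 s, during which the arm holds its last target.

### The job

Put each ball cheese into its own bowl of the covered carousel: draw the spring pin, swing the index arm until the pin drops fully home in an index hole so that a bowl stands under the raised port, then tip a cup over the collar so that its cheese rolls gently in from just above it, and index on to a fresh bowl for the next cup. When all are loaded, bring the carousel back to rest with the pin fully home in the first hole, the one nearest to where the arm stood at the start. Handle the cheeses only with the cups, never with the gripper, leave every cup standing upright on the green mat, and leave the big cheese, the brush and the jar alone.

Things in the scene. Friction and masses are not known exactly. Their poses are not given: they have to be found in the camera images.
- cup1_mid (a point): White tapered cup: 68 mm wide at foot, 92 mm at rim, 78 mm tall, wall 3 mm leaning out 9 deg, floor 4 mm, 0.14 kg. Grip fin 12 mm thick, from 22 to 70 mm above the foot, sticks out along the cup's own -x to 86 mm from its axis. Point: on the axis, 39 mm above the foot; z towards the mouth. Holds cheese 1 if that is present, else is empty.
- cup2_mid (a point): White tapered cup: 68 mm wide at foot, 92 mm at rim, 78 mm tall, wall 3 mm leaning out 9 deg, floor 4 mm, 0.14 kg. Grip fin 12 mm thick, from 22 to 70 mm above the foot, sticks out along the cup's own -x to 86 mm from its axis. Point: on the axis, 39 mm above the foot; z towards the mouth. Holds cheese 2 if that is present, else is empty.
- cup3_mid (a point): White tapered cup: 68 mm wide at foot, 92 mm at rim, 78 mm tall, wall 3 mm leaning out 9 deg, floor 4 mm, 0.14 kg. Grip fin 12 mm thick, from 22 to 70 mm above the foot, sticks out along the cup's own -x to 86 mm from its axis. Point: on the axis, 39 mm above the foot; z towards the mouth. Holds cheese 3 if that is present, else is empty.
- cheese1_center (a point): Ball cheese 1 (absent in some starts): firm round cream ball 50 mm across, 0.06 kg, at the start lying in the bottom of cup 1. Point: its centre.
- cheese2_center (a point): Ball cheese 2 (absent in some starts): firm round cream ball 50 mm across, 0.06 kg, at the start lying in the bottom of cup 2. Point: its centre.
- cheese3_center (a point): Ball cheese 3 (absent in some starts): firm round cream ball 50 mm across, 0.06 kg, at the start lying in the bottom of cup 3. Point: its centre.
- mat: Fixed green ribbed draining mat, 250 mm (its x) by 440 mm (its y), 6 mm thick, lying on the bench; the cups stand on it. Origin: centre of its underside.
- port (a point): Filling port of the carousel: steel collar 92 mm outside, 82 mm inside, standing 30 mm up from the fixed clear cover (top 80 mm above the bench) of a fixed housing 280 mm square. Point: on the collar's axis at its top edge, 110 mm above the bench; the housing's centre lies 85 mm along this point's -y. A bowl's floor is 90 mm below this point.
- hub (a point): The carousel's upright turning axis, 110 mm above the bench; fixed (x, y of the housing).
- bowl1 (a point): Bowl 1 of the three white bowls that turn with the index arm under the clear cover, 63 mm wide inside, 40 mm deep, room for one cheese. It comes under the port when the index arm is at hole 1. Point: where the centre of a cheese lying in it is.
- bowl2 (a point): Bowl 2 of the three white bowls that turn with the index arm under the clear cover, 63 mm wide inside, 40 mm deep, room for one cheese. It comes under the port when the arm is at hole 2 (60 degrees on). Point: where the centre of a cheese lying in it is.
- bowl3 (a point): Bowl 3 of the three white bowls that turn with the index arm under the clear cover, 63 mm wide inside, 40 mm deep, room for one cheese. It comes under the port when the arm is at hole 3 (120 degrees on). Point: where the centre of a cheese lying in it is.
- hole1 (a point): Index hole 1 in the fixed raised steel arc on the cover (90 mm from the hub): a gap about 16 mm wide along the arc and 14 mm deep for the 10 mm pin. Point: centre of the gap, at the top of the arc, 94 mm above the bench. Holes 1, 2, 3 follow one another anticlockwise seen from above.
- hole2 (a point): Index hole 2 in the fixed raised steel arc on the cover (90 mm from the hub): a gap about 16 mm wide along the arc and 14 mm deep for the 10 mm pin. Point: centre of the gap, at the top of the arc, 94 mm above the bench. Holes 1, 2, 3 follow one another anticlockwise seen from above.
- hole3 (a point): Index hole 3 in the fixed raised steel arc on the cover (90 mm from the hub): a gap about 16 mm wide along the arc and 14 mm deep for the 10 mm pin. Point: centre of the gap, at the top of the arc, 94 mm above the bench. Holes 1, 2, 3 follow one another anticlockwise seen from above.
- pin_knob (a point): Centre of the black knob of the index pin: upright cylinder 26 mm across, 32 mm tall, at the end of the steel index arm, 90 mm from the hub; its underside is 5 mm above the boss at the arm's end when the pin is home. With the pin home this point is 136 mm above the bench.
- pin (a joint): Lift of the spring index pin in m: 0 = fully home in a hole, about 0.012 = riding on top of the arc, stop at 0.026. The spring pushes it down with about 4 N at home and 7 N at the top; it drops by itself when let go over a hole.
- index_arm (a joint): Angle of the index arm (and of the bowls with it) about the upright axis, rad, anticlockwise from above: 0 at hole 1, 1.047 at hole 2, 2.094 at hole 3; stops at -0.72 and 2.2. At the start it stands before hole 1 with the pin riding on the arc. Stiff (0.06 N m), stays where it is left.
- big_cheese: Bystander: large cheese wheel 150 mm across, 75 mm tall; origin under its centre.
- brush: Bystander: cheese brush lying on the bench.
- jar: Bystander: glass jar 70 mm across, 90 mm tall.
There are look-alikes about, which are no part of the job. What is shaped like the part that bears cheese3_center but orange is not meant.

How it is judged:
On the way, in this order (a step that is already met when the one before it is completed fails the run):
1. the index pin is fully home in a hole (before any cheese is loaded) (value of joint pin below 0.003 m), for 0.2 s.
2. a first cheese lies in a bowl (((distance between cheese1_center and bowl1 below 0.014 m or distance between cheese1_center and bowl2 below 0.014 m or distance between cheese1_center and bowl3 below 0.014 m) or (distance between cheese2_center and bowl1 below 0.014 m or distance between cheese2_center and bowl2 below 0.014 m or distance between cheese2_center and bowl3 below 0.014 m) or (distance between cheese3_center and bowl1 below 0.014 m or distance between cheese3_center and bowl2 below 0.014 m or distance between cheese3_center and bowl3 below 0.014 m))), for 0.2 s.
3. the index pin is drawn again (value of joint pin above 0.01 m), for 0.1 s.
4. the index pin is fully home again (value of joint pin below 0.003 m), for 0.2 s.
At the end, for the whole second after the job is handed in: Every cheese present lies in a bowl (centre within 14 mm of the bowl's resting point), every cup stands upright (within 7 degrees) and at rest on the green mat with its axis within the mat, and the index pin is home (less than 3 mm up) in hole 1 (arm within 0.1 rad of 0) ((distance between cheese1_center and bowl1 below 0.014 m or distance between cheese1_center and bowl2 below 0.014 m or distance between cheese1_center and bowl3 below 0.014 m) and (distance between cheese2_center and bowl1 below 0.014 m or distance between cheese2_center and bowl2 below 0.014 m or distance between cheese2_center and bowl3 below 0.014 m) and (distance between cheese3_center and bowl1 below 0.014 m or distance between cheese3_center and bowl2 below 0.014 m or distance between cheese3_center and bowl3 below 0.014 m) and angle between each of cup1_mid, cup2_mid, cup3_mid's own z axis and vertical below 0.12 rad and x of cup1_mid in the frame of mat between -0.125 and 0.125 m and y of cup1_mid in the frame of mat between -0.22 and 0.22 m and z of cup1_mid in the frame of mat between 0.038 and 0.053 m and linear speed of each of cup1, cup2, cup3 below 0.03 m/s and x of cup2_mid in the frame of mat between -0.125 and 0.125 m and y of cup2_mid in the frame of mat between -0.22 and 0.22 m and z of cup2_mid in the frame of mat between 0.038 and 0.053 m and x of cup3_mid in the frame of mat between -0.125 and 0.125 m and y of cup3_mid in the frame of mat between -0.22 and 0.22 m and z of cup3_mid in the frame of mat between 0.038 and 0.053 m and value of joint pin below 0.003 m and value of joint index_arm between -0.1 and 0.1 rad); the robot touches nothing.
It fails at once if a cheese is gripped or pressed by the fingers (contact force between any of cheese1, cheese2, cheese3 and the fingers above 8 N).
It fails at once if a cheese is dropped from high up (faster than 2 m/s) (linear speed of any of cheese1, cheese2, cheese3 above 2 m/s).
It fails at once if the big cheese, the brush or the jar is moved more than 40 mm (distance of any of big_cheese, brush, jar from where it was at the start of the episode above 0.04 m).
Of cheese1, cheese2, cheese3 only 2 to 3 are there at a start; the rules pass over those that are not, and their reading is None.
At some moment in a run one of cup1, cup2, cup3 may be knocked a few centimetres aside while the robot is not near it.
It also fails if it takes over 210 s, if anything falls off the work surface, if the arm or the gripper's body presses on something with over 40 N, if the wrist force passes 120 N, or if a joint passes its speed limit or range.

## Working session

There is one attempt and no reset: what is moved stays moved. The work goes in short steps, Python scripts to look and compute and a tool call to move; the robot and the scene stay as the last step left them, time stands still between calls to the robot, and variables do not carry over. Pictures are saved under pics/ and viewed, and the job is handed in when it is done.

Besides the shell and the picture viewer there is one more tool, called after ">>>" as name(argument=value, ...), one argument or row to a line, values as JSON. apply_moves: Moves the arm, as the interface text tells. Its arguments: {"type":"object","properties":{"motion":{"type":"string"},"force":{"type":"number"}},"required":["motion"]}

```bash
ls; mkdir -p pics; cat > h.py <<'E'
import numpy as np, cv2
from scipy.spatial.transform import Rotation as R
from bench import ctrl
def snap(n,f):
    s=ctrl.sense(); im,d=ctrl.snapshot(n); cv2.imwrite('pics/'+f+'.png',im); np.savez('pics/'+f+'.npz',im=im,d=d,p=s['tool_pos'],r=s['tool_rot']); return im,d
def cam(n,f=None):
    c=ctrl.camera_info(n); K=np.array(c['intrinsics'])
    if n=='wrist':
        z=np.load('pics/'+f+'.npz'); T=np.eye(4); T[:3,:3]=R.from_rotvec(z['r']).as_matrix(); T[:3,3]=z['p']
        C=T@np.array(c['mount'])
    else: C=np.linalg.inv(np.array(c['view']))
    return K,C
def ray(n,uv,f=None):
    K,C=cam(n,f); u,v=uv
    x=np.linalg.solve(K,[u,v,1.]); d=C[:3,:3]@np.array([x[0],-x[1],-1.]); return C[:3,3],d
def onz(n,uv,z,f=None):
    o,d=ray(n,uv,f); return o+d*(z-o[2])/d[2]
def cloud(n,d,f=None):
    K,C=cam(n,f); h,w=d.shape; u,v=np.meshgrid(np.arange(w),np.arange(h))
    x=np.stack([u.ravel(),v.ravel(),np.ones(h*w)]); x=np.linalg.solve(K,x)*d.ravel()
    p=C[:3,:3]@np.stack([x[0],-x[1],-x[2]])+C[:3,3:]; return p.T.reshape(h,w,3)
def proj(n,P,f=None):
    K,C=cam(n,f); q=np.linalg.inv(C)@np.append(P,1); q=K@np.array([q[0],-q[1],-q[2]]); return q[:2]/q[2]
E
python3 - <<'E'
from h import *
print(ctrl.sense()); print(ctrl.grasp_offset)
for n in ['scene','top','wrist']:
    snap(n,n+'0'); print(ctrl.camera_info(n))
E
```

```text
pics
{'clock': 0.0, 'joints': array([-1.44049989e+00,  4.94208594e-01,  1.34615401e+00,  2.07001203e-05,
        1.30247791e+00, -9.54768897e-02]), 'qvel': array([-0.00104628,  0.00017468, -0.00040146, -0.00136285,  0.00076292,
       -0.00076881]), 'tau': array([-5.80707900e-03, -8.82172251e+01, -3.83868849e+01, -5.21173642e-04,
        1.02310427e-02, -5.40434428e-05]), 'tool_pos': array([ 0.13988868, -0.60876921,  0.2306767 ]), 'tool_rot': array([-3.12035751e+00, -3.53741989e-01,  2.78064080e-06]), 'wrist_force': array([ 0.13484191, -0.29325884, -0.73565278]), 'moment': array([-0.00638542,  0.03054132, -0.047338  ]), 'grip_width': 0.0851962443352871}
0.0187
{'intrinsics': array([[493.74050218,   0.        , 257.93268439],
       [  0.        , 493.74050218, 188.6240612 ],
       [  0.        ,   0.        ,   1.        ]]), 'view': array([[-0.85924007,  0.51137752,  0.01412529,  0.43011805],
       [-0.41511916, -0.71310706,  0.56493753,  0.25049986],
       [ 0.2989692 ,  0.47955328,  0.82501277, -1.89817074],
       [ 0.        ,  0.        ,  0.        ,  1.        ]])}
{'intri
[... 237 characters left out ...]
  [ 0.99264447, -0.00547986,  0.12094186, -0.55915203],
       [-0.12085179,  0.0145409 ,  0.99256406, -1.46074601],
       [ 0.        ,  0.        ,  0.        ,  1.        ]])}
{'intrinsics': array([[280.74086554,   0.        , 250.70493895],
       [  0.        , 280.74086554, 186.98520015],
       [  0.        ,   0.        ,   1.        ]]), 'mount': array([[-1.52319658e-03,  9.59740780e-01,  2.80883098e-01,
         7.07199258e-02],
       [ 9.99998091e-01,  1.80572658e-03, -7.47057288e-04,
         8.30976749e-04],
       [-1.22417942e-03,  2.80881424e-01, -9.59741698e-01,
        -1.43371294e-01],
       [ 0.00000000e+00,  0.00000000e+00,  0.00000000e+00,
         1.00000000e+00]])}
```

View pics/scene0.png

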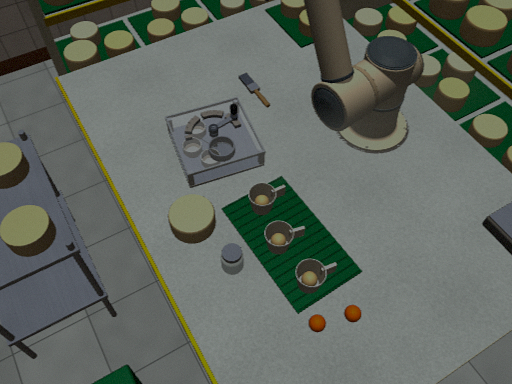

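View pics/top0.png

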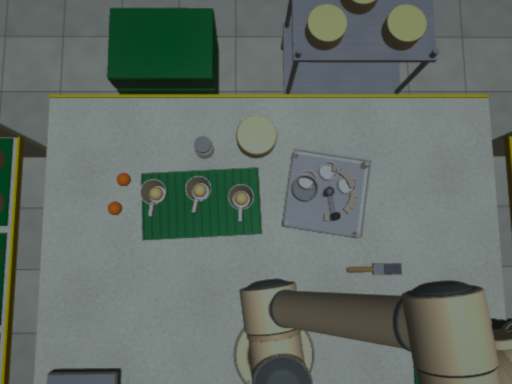

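View pics/wrist0.png

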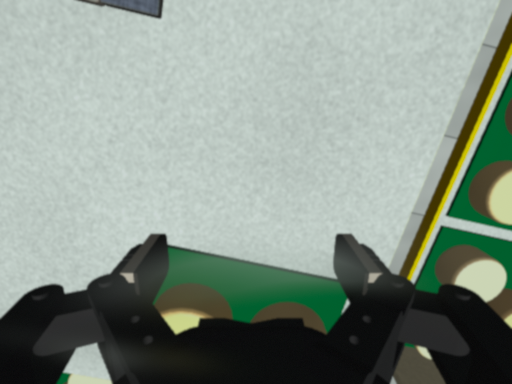

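Three cups hold cheeses (scene about (263,195), (279,237), (311,275)). The housing is at (213,140), with two orange look-alikes below the mat. I'll zoom the top view next.

```bash
python3 - <<'E'
from h import *
im=cv2.imread('pics/top0.png'); s=cv2.imread('pics/scene0.png')
a=cv2.resize(im[140:250,275:380],None,fx=5,fy=5,interpolation=cv2.INTER_CUBIC)
cv2.imwrite('pics/topz.png',a)
b=cv2.resize(im[160:245,135:265],None,fx=6,fy=6,interpolation=cv2.INTER_CUBIC); cv2.imwrite('pics/topc.png',b)
c=cv2.resize(s[95:190,160:270],None,fx=6,fy=6,interpolation=cv2.INTER_CUBIC); cv2.imwrite('pics/scenez.png',c)
z=np.load('pics/top0.npz'); P=cloud('top',z['d'])
# depth heights in housing region
H=P[140:250,275:380,2]; print(np.percentile(H,[1,10,50,90,99,99.9]))
E
```

```text
[-0.00581687 -0.00189854  0.07461206  0.08590405  0.11859545  1.51638293]
```

View pics/topz.png

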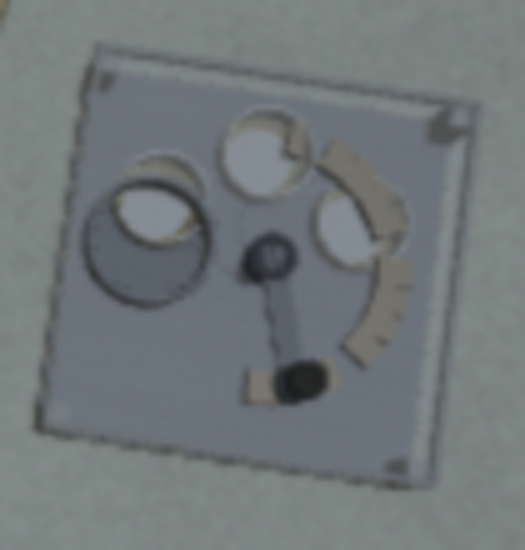

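View pics/topc.png

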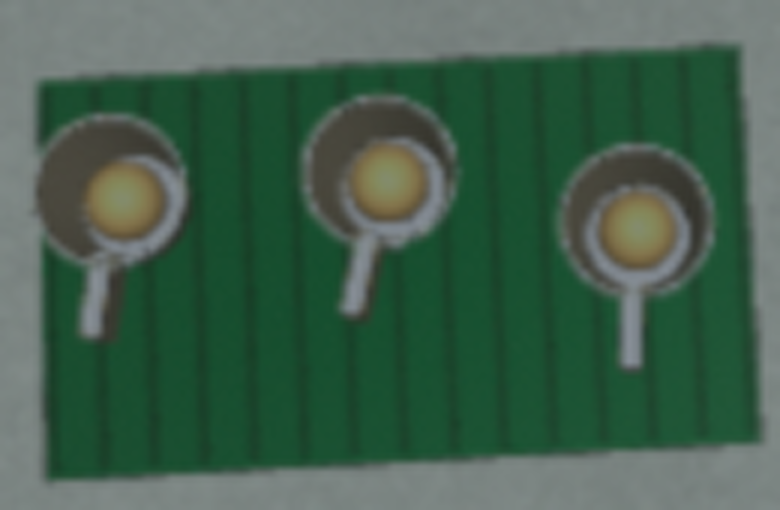

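View pics/scenez.png

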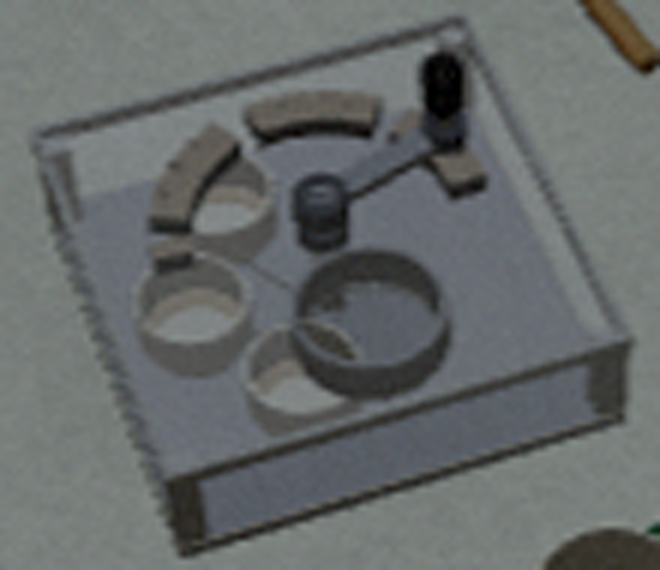

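```bash
cat >> h.py <<'E'
def tz(u,v): return (u/5+275-0.4, v/5+140-0.4)
def tc(u,v): return (u/6+135-0.42, v/6+160-0.42)
def sz(u,v): return (u/6+160-0.42, v/6+95-0.42)
def tri(a,b):
    (o,d),(p,e)=a,b; d=d/np.linalg.norm(d); e=e/np.linalg.norm(e)
    s=np.linalg.lstsq(np.stack([d,-e],1),p-o,rcond=None)[0]; x=o+d*s[0]; y=p+e*s[1]; return (x+y)/2, np.linalg.norm(x-y)
E
python3 - <<'E'
from h import *
np.set_printoptions(precision=4,suppress=True)
port=onz('top',tz(148,242),.110); print('port',port, onz('scene',sz(374,315),.110))
for z in(.11,.12,.13): print('hub',onz('top',tz(270,250),z))
print('hub tri',tri(ray('top',tz(270,254)),ray('scene',sz(321,187))))
print('knobtop tri',tri(ray('top',tz(301,380)),ray('scene',sz(442,65))))
for n,p in dict(g1=(338,364),g2=(388,254),g3=(313,155)).items(): print(n,onz('top',tz(*p),.094))
c=[onz('top',tz(*p),.08) for p in ((97,60),(478,103),(432,486),(38,432))]; print(c); print(np.mean(c,0),np.linalg.norm(c[0]-c[1]))
for n,p,q in (('A',(112,190),(92,338)),('B',(380,171),(350,318)),('C',(636,220),(630,368))):
    a=onz('top',tc(*p),.084); b=onz('top',tc(*q),.076); print(n,a,b,np.linalg.norm((a-b)[:2]),np.degrees(np.arctan2(*(b-a)[1::-1])))
m=[onz('top',tc(*p),.006) for p in ((40,82),(738,48),(762,440),(48,480))];print(m,np.mean(m,0))
E
```

```text
port [ 0.5834 -0.106   0.11  ] [ 0.5852 -0.1006  0.11  ]
hub [ 0.5773 -0.1912  0.11  ]
hub [ 0.5759 -0.1891  0.12  ]
hub [ 0.5745 -0.1871  0.13  ]
hub tri (array([ 0.5722, -0.1877,  0.1263]), np.float64(0.00018983615753041992))
knobtop tri (array([ 0.483 , -0.1979,  0.1705]), np.float64(0.0035707681860837662))
g1 [ 0.4985 -0.2399  0.094 ]
g2 [ 0.5763 -0.2781  0.094 ]
g3 [ 0.6476 -0.2272  0.094 ]
[array([ 0.7205, -0.0766,  0.08  ]), array([ 0.6877, -0.351 ,  0.08  ]), array([ 0.4132, -0.3067,  0.08  ]), array([ 0.4529, -0.0296,  0.08  ])]
[ 0.5686 -0.191   0.08  ] 0.2763443698079207
A [0.5784 0.425  0.084 ] [0.4917 0.4366 0.076 ] 0.08742949080545105 172.36002237034657
B [0.5889 0.2675 0.084 ] [0.5026 0.2853 0.076 ] 0.08808586057152037 168.31940654993576
C [0.5589 0.1165 0.084 ] [0.4721 0.1205 0.076 ] 0.08688853785916886 177.37472986877495
[array([0.6575, 0.4889, 0.006 ]), array([0.6771, 0.053 , 0.006 ]), array([0.4317, 0.0404, 0.006 ]), array([0.4103, 0.4778, 0.006 ])] [0.5442 0.265  0.006 ]
```

```bash
cat >> h.py <<'E'
np.set_printoptions(precision=4,suppress=True)
def cur():
    s=ctrl.sense(); return np.array(s['tool_pos']),R.from_rotvec(s['tool_rot']),s
def Rdown(yaw):  # tool z down, tool x at yaw
    x=np.array([np.cos(yaw),np.sin(yaw),0]); z=np.array([0,0,-1.]); return R.from_matrix(np.stack([x,np.cross(z,x),z],1))
def rows(ts,show=True):
    p,r,s=cur()
    for q,Q in ts:
        a=np.degrees((r.inv()*Q).as_rotvec()); t=r.inv().apply(np.array(q)-p)*1000
        print(' '.join('%.1f'%v for v in [*a,*t]))
hub=np.array([.572,-.1885]); port=np.array([.584,-.1045])
E
python3 - <<'E'
from h import *
k=np.array([.483,-.198]); yaw=np.arctan2(*(hub-k)[::-1]); print(np.degrees(yaw)); rows([([k[0],k[1],.25],Rdown(yaw))])
E
```

```text
6.092771657336074
-0.1 -0.0 6.8 426.4 -323.6 -18.8
```

>>> apply_moves(
  motion="0 0 0 43 -33 -2 100;0 0 1 90 -68 -4 80;0 0 2 135 -102 -6 60;0 0 3 180 -137 -8 60;0 0 4 230 -174 -10 60;0 0 5 280 -212 -12 60;0 0 6 330 -250 -15 60;0 0 7 380 -288 -17 60;0 0 7 410 -311 -19 60;0 0 7 426 -324 -19 60",
)

```text
clock: 1.4
tool_pos: [0.4836, -0.1959, 0.2502]
tool_rot: [-3.136, -0.166, -0.0]
wrist_force: [-0.7, -0.5, 0.9]
grip_width: 0.0512
```

```bash
python3 - <<'E'
from h import *
print(cur()[2])
snap('wrist','w1')
snap('top','t1')
E
```

```text
{'clock': 1.4, 'joints': array([-0.4999,  0.3292,  1.571 ,  0.001 ,  1.242 ,  0.9649]), 'qvel': array([ 0.2901,  0.0586, -0.0862, -0.0052,  0.0319,  0.2979]), 'tau': array([ -1.1151, -71.9855, -36.5278,   0.31  ,   0.0095,  -0.4602]), 'tool_pos': array([ 0.4836, -0.1959,  0.2502]), 'tool_rot': array([-3.1361, -0.1658, -0.    ]), 'wrist_force': array([-0.7499, -0.4736,  0.9047]), 'moment': array([0.0003, 0.0092, 0.0511]), 'grip_width': 0.051243318860285665}
```

View pics/w1.png

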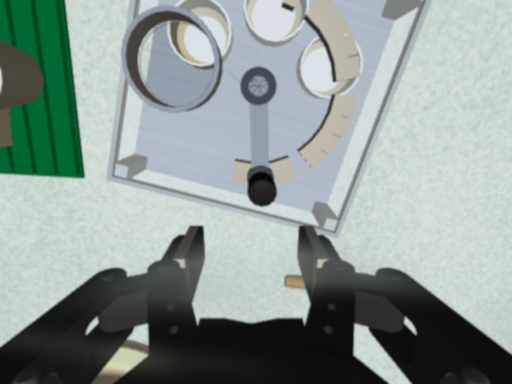

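```bash
python3 - <<'E'
from h import *
snap('wrist','w2'); z=np.load('pics/w2.npz'); print(z['p'])
im=z['im']; cv2.imwrite('pics/w2z.png',cv2.resize(im[0:220,100:400],None,fx=2.6,fy=2.6,interpolation=cv2.INTER_CUBIC))
P=cloud('wrist',z['d'],'w2')
for u,v in ((262,190),(258,85),(340,60),(210,100),(262,176)): print(u,v,P[v,u])
E
```

```text
[ 0.4834 -0.1962  0.25  ]
262 190 [ 0.4857 -0.2066  0.1643]
258 85 [ 0.5724 -0.1947  0.1147]
340 60 [ 0.6048 -0.272   0.0956]
210 100 [ 0.5544 -0.1461  0.0802]
262 176 [ 0.4955 -0.2058  0.1545]
```

View pics/w2z.png

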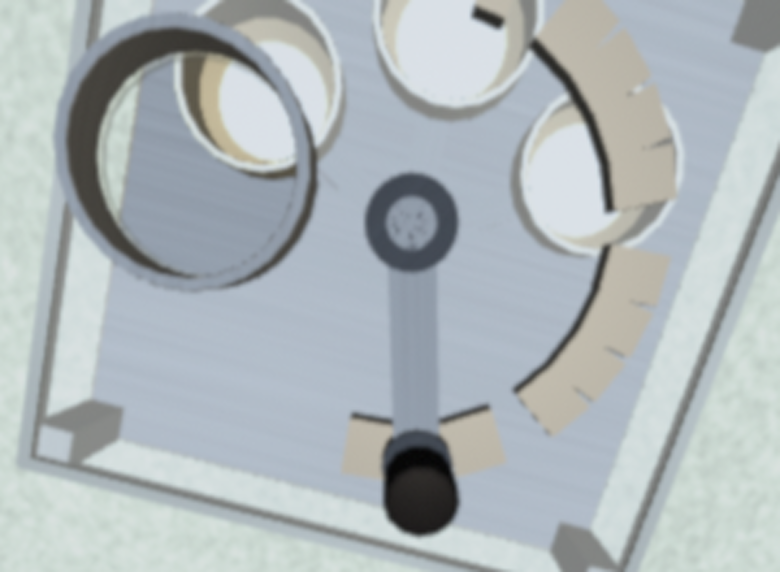

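```bash
python3 - <<'E'
from h import *
def f(u,v): return ((u+.5)/2.6+99.5,(v+.5)/2.6-.5)
for n,p,z in (('hub',(411,222),.115),('port',(188,150),.11),('knob',(421,497),.164),('g1',(514,424),.094),('g2',(640,228),.094)):
    q=onz('wrist',f(*p),z,'w2'); print(n,q)
h=onz('wrist',f(411,222),.115,'w2')
for p,z in (((421,497),.164),((514,424),.094),((640,228),.094),((188,150),.11)):
    q=onz('wrist',f(*p),z,'w2')-h; print(np.linalg.norm(q[:2]),np.degrees(np.arctan2(q[1],q[0])))
# top cam too
for z in (.115,): print('hub top',onz('top',tz(270,257),z))
print('knob top', onz('top',tz(303,380),.164))
E
```

```text
hub [ 0.5723 -0.1945  0.115 ]
port [ 0.5884 -0.1128  0.11  ]
knob [ 0.4848 -0.2064  0.164 ]
g1 [ 0.4993 -0.2463  0.094 ]
g2 [ 0.5807 -0.2832  0.094 ]
0.08831972033121756 -172.24340136387528
0.08952255708296368 -144.5856232345532
0.08917507640340269 -84.56315619319753
0.08321516528959222 78.86863742553444
hub top [ 0.5717 -0.19    0.115 ]
knob top [ 0.4821 -0.1994  0.164 ]
```

```bash
sed -i 's/^hub=.*/hub=np.array([.572,-.192]); port=np.array([.586,-.1085])/' h.py; python3 - <<'E'
from h import *
k=np.array([.4835,-.203]); yaw=np.arctan2(*(hub-k)[::-1]); print(np.degrees(yaw)); rows([([k[0],k[1],.136],Rdown(yaw))])
E
```

```text
7.085172280558906
-0.1 0.0 -1.0 0.2 6.1 114.0
```

>>> apply_moves(
  motion="0 0 0 0 6 0 70;0 0 -1 0 6 30 70;0 0 -1 0 6 60 70;0 0 -1 0 6 90 70;0 0 -1 0 6 114 70;0 0 -1 0 6 114 50;0 0 -1 0 6 114 20;0 0 -1 0 6 114 20;0 0 -1 0 6 114 20;0 0 -1 0 6 114 20",
  force=20,
)

```text
clock: 2.8
tool_pos: [0.4835, -0.2036, 0.1369]
tool_rot: [3.135, 0.193, 0.001]
wrist_force: [-5.0, -5.5, 2.8]
grip_width: 0.025
```

```bash
python3 - <<'E'
from h import *
print(cur()[2])
snap('wrist','w3')
snap('scene','s3')
a=cv2.imread('pics/s3.png')[90:190,160:270]
cv2.imwrite('pics/s3z.png',cv2.resize(a,None,fx=6,fy=6,interpolation=cv2.INTER_CUBIC))
E
```

```text
{'clock': 2.8, 'joints': array([-0.5124,  0.4732,  1.7028, -0.    ,  0.9651,  0.9355]), 'qvel': array([-0.0013,  0.0005, -0.0014, -0.0011, -0.0009, -0.0004]), 'tau': array([  3.4455, -74.6489, -28.0816,   1.6491,  -0.3163,  -0.1332]), 'tool_pos': array([ 0.4835, -0.2036,  0.1369]), 'tool_rot': array([3.1354, 0.1928, 0.0007]), 'wrist_force': array([-4.9532, -5.468 ,  2.8241]), 'moment': array([-0.8002,  0.6258, -0.1391]), 'grip_width': 0.02502810367324524}
```

View pics/w3.png

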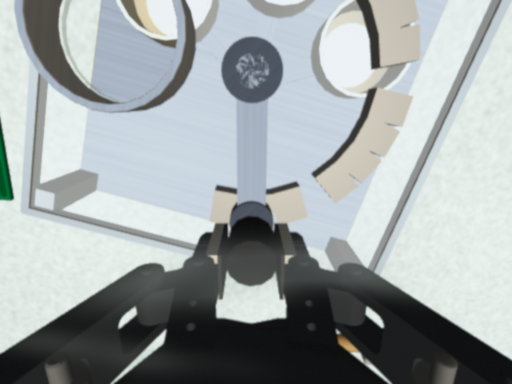

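View pics/s3z.png

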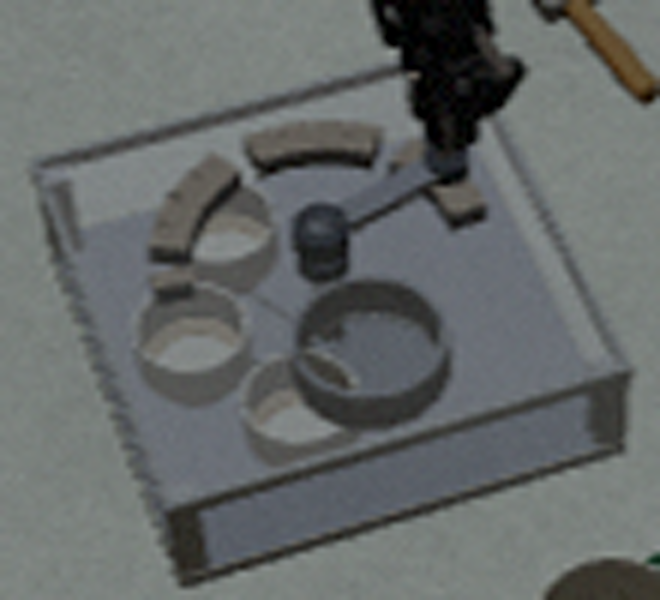

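```bash
cat >> h.py <<'E'
def knobpose(deg,z,r=.0895): # arm direction angle deg from hub
    a=np.radians(deg); return np.array([hub[0]+r*np.cos(a),hub[1]+r*np.sin(a),z]),Rdown(a+np.pi)
E
python3 - <<'E'
from h import *
p,r,s=cur(); print(np.linalg.norm(p[:2]-hub))
rows([knobpose(a,.137,np.linalg.norm(p[:2]-hub)) for a in range(-171,-147,3)])
E
```

```text
0.08927087955121552
0.0 -0.0 -2.0 0.0 2.4 -0.1
0.0 -0.0 -5.0 0.3 7.1 -0.1
0.0 -0.0 -8.0 0.9 11.7 -0.1
0.0 -0.0 -11.0 1.6 16.3 -0.1
0.0 -0.0 -14.0 2.6 20.9 -0.1
0.0 -0.0 -17.0 3.9 25.4 -0.1
0.0 -0.0 -20.0 5.4 29.8 -0.1
0.0 -0.0 -23.0 7.1 34.2 -0.1
```

>>> apply_moves(
  motion="0 0 -2 0 2.4 0 20;0 0 -5 0.3 7.1 0 20;0 0 -8 0.9 11.7 0 20;0 0 -11 1.6 16.3 0 20;0 0 -14 2.6 20.9 0 20;0 0 -17 3.9 25.4 0 20;0 0 -20 5.4 29.8 0 20;0 0 -23 7.1 34.2 0 20;0 0 -23 7.1 34.2 0 36;0 0 -23 7.1 34.2 0 36",
)

```text
clock: 4.15
tool_pos: [0.4949, -0.2366, 0.1373]
tool_rot: [3.034, 0.812, 0.002]
wrist_force: [0.5, 0.9, -0.6]
grip_width: 0.0304
```

```bash
python3 - <<'E'
from h import *
p,r,s=cur(); print(s['tool_pos'],s['wrist_force'],s['grip_width'],np.degrees(np.arctan2(*(p[:2]-hub)[::-1])))
snap('wrist','w4')
rows([knobpose(a,.137) for a in (-149,-148,-147,-146,-145,-144,-143,-142,-141)])
E
```

```text
[ 0.4949 -0.2366  0.1373] [ 0.5493  0.8879 -0.5686] 0.030440331102403535 -149.96853305504325
0.0 -0.0 -1.0 -0.4 1.6 0.2
0.0 -0.0 -2.0 -0.4 3.1 0.2
0.0 -0.0 -3.0 -0.3 4.7 0.2
0.0 -0.0 -4.0 -0.2 6.3 0.2
0.0 -0.0 -5.0 -0.1 7.8 0.2
0.1 -0.0 -6.0 0.0 9.4 0.2
0.1 -0.0 -7.0 0.2 10.9 0.2
0.1 -0.0 -8.0 0.4 12.5 0.2
0.1 -0.0 -9.0 0.6 14.0 0.2
```

View pics/w4.png

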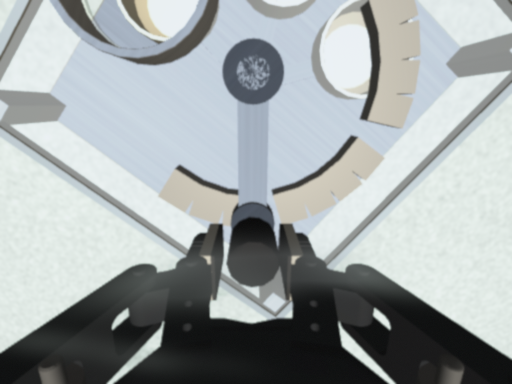

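>>> apply_moves(
  motion="0 0 -1 -0.4 1.6 0 36;0 0 -2 -0.4 3.1 0 36;0 0 -3 -0.3 4.7 0 36;0 0 -3 -0.3 4.7 0 36",
)

```text
clock: 4.7
tool_pos: [0.497, -0.2409, 0.1372]
tool_rot: [3.011, 0.892, 0.001]
wrist_force: [-0.2, -0.4, -0.1]
grip_width: 0.0304
```

```bash
python3 - <<'E'
from h import *
p,r,s=cur(); print(s['tool_pos'],s['wrist_force'],s['grip_width'],np.degrees(np.arctan2(*(p[:2]-hub)[::-1])))
snap('wrist','w5'); z=np.load('pics/w5.npz'); P=cloud('wrist',z['d'],'w5')
for v in range(205,285,10): print(v,P[v,252],z['d'][v,252])
E
```

```text
[ 0.497  -0.2409  0.1372] [-0.1739 -0.3768 -0.1337] 0.03044672422839534 -146.89454847263156
205 [ 0.5067 -0.2364  0.1159] 0.17490456
215 [ 0.5009 -0.2401  0.1154] 0.17729029
225 [ 0.5072 -0.2358  0.1479] 0.14395712
235 [ 0.5067 -0.236   0.1584] 0.13402784
245 [ 0.5047 -0.2373  0.1639] 0.12937109
255 [ 0.4998 -0.2405  0.1627] 0.13224013
265 [ 0.4956 -0.2432  0.1633] 0.13300589
275 [ 0.4912 -0.246   0.1636] 0.13424356
```

View pics/w5.png

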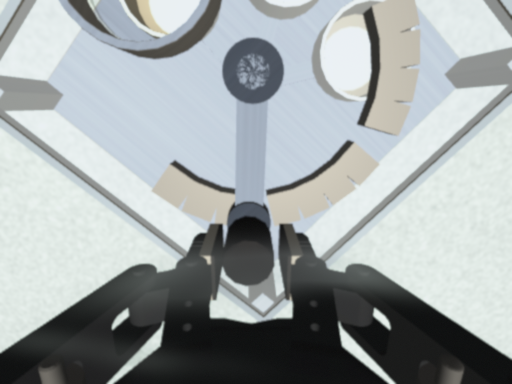

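>>> apply_moves(
  motion="0 0 -0.5 0 0.8 0 36;0 0 -1 0 1.6 0 36;0 0 -1.5 0 2.3 0 36;0 0 -1.5 0 2.3 0 36",
)

```text
clock: 5.25
tool_pos: [0.4983, -0.2429, 0.1372]
tool_rot: [2.999, 0.931, 0.001]
wrist_force: [0.4, 0.5, -0.1]
grip_width: 0.031
```

```bash
python3 - <<'E'
from h import *
p,r,s=cur(); print(s['tool_pos'],s['wrist_force'],s['grip_width'],np.degrees(np.arctan2(*(p[:2]-hub)[::-1])))
snap('wrist','w6'); z=np.load('pics/w6.npz'); P=cloud('wrist',z['d'],'w6')
for v in range(245,285,10): print(v,P[v,252])
E
```

```text
[ 0.4983 -0.2429  0.1372] [ 0.3882  0.5039 -0.0751] 0.031005069177475173 -145.3846881834095
245 [ 0.5011 -0.2424  0.1529]
255 [ 0.4959 -0.246   0.1518]
265 [ 0.4918 -0.2488  0.1531]
275 [ 0.4474 -0.2799  0.0808]
```

View pics/w6.png

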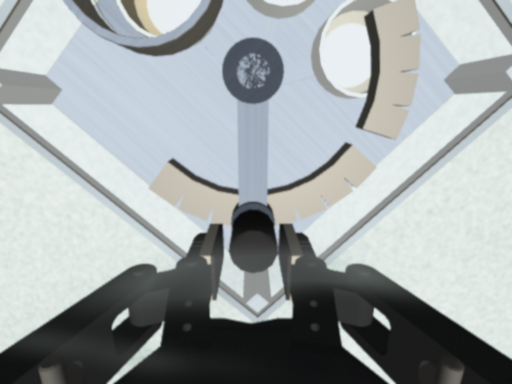

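```bash
cat >> h.py <<'E'
def Rt(az,beta): # az deg, beta deg below horizontal
    a=np.radians(az); b=np.radians(beta); f=np.array([np.cos(a),np.sin(a),0]); u=np.array([0,0,1.])
    z=np.cos(b)*f-np.sin(b)*u; x=np.sin(b)*f+np.cos(b)*u; return R.from_matrix(np.stack([x,np.cross(z,x),z],1))
def path(wps,n):  # wps list of (pos,R), n rows per leg; rounded
    from scipy.spatial.transform import Slerp
    p,r,s=cur(); last=(p,r); out=[]
    for (q,Q),m in zip(wps,n):
        S=Slerp([0,1],R.concatenate([last[1],Q]))
        for i in range(1,m+1): t=i/m; out.append((last[0]+(np.array(q)-last[0])*t,S(t)))
        last=(np.array(q),Q)
    rows(out)
E
python3 - <<'E'
from h import *
p,r,s=cur()
path([([p[0],p[1],.20],r),([.45,-.12,.30],Rt(8,80))],[2,6])
E
```

```text
0.0 0.0 -0.0 0.0 0.0 -31.4
0.0 0.0 -0.0 0.0 0.1 -62.8
-0.4 1.6 4.4 5.0 -21.3 -79.5
-0.8 3.3 8.8 10.0 -42.8 -96.2
-1.1 4.9 13.2 14.9 -64.2 -112.9
-1.5 6.5 17.6 19.9 -85.6 -129.6
-1.9 8.1 22.0 24.9 -107.0 -146.2
-2.3 9.8 26.4 29.8 -128.4 -162.9
```

>>> apply_moves(
  motion="0 0 0 0 0 0 50;0 0 0 0 0 -31 60;0 0 0 0 0 -63 60;0 2 4 5 -21 -80 60;-1 3 9 10 -43 -96 60;-1 5 13 15 -64 -113 60;-2 7 18 20 -86 -130 60;-2 8 22 25 -107 -146 60;-2 10 26 30 -128 -163 60;-2 10 26 30 -128 -163 60",
)

```text
clock: 6.55
tool_pos: [0.45, -0.1195, 0.3012]
tool_rot: [-3.104, -0.229, -0.279]
wrist_force: [0.5, -0.1, -0.5]
grip_width: 0.0515
```

```bash
python3 - <<'E'
from h import *
p,r,s=cur(); print(p,s['joints'])
path([([.44,.05,.28],Rt(2,45))],[6])
E
```

```text
[ 0.45   -0.1195  0.3012] [-0.4649  0.1173  1.7295  0.1157  1.1521  0.9189]
-0.5 5.8 1.0 1.8 -28.2 4.0
-1.1 11.6 1.9 3.7 -56.3 8.0
-1.6 17.4 2.9 5.5 -84.5 12.1
-2.2 23.1 3.8 7.3 -112.7 16.1
-2.7 28.9 4.8 9.1 -140.8 20.1
-3.2 34.7 5.7 11.0 -169.0 24.1
```

>>> apply_moves(
  motion="0 6 1 2 -28 4 60;-1 12 2 4 -56 8 60;-2 17 3 5 -85 12 60;-2 23 4 7 -113 16 60;-3 29 5 9 -141 20 60;-3 35 6 11 -169 24 60;-3 35 6 11 -169 24 60;-3 35 6 11 -169 24 60",
)

```text
clock: 7.55
tool_pos: [0.4397, 0.0504, 0.2793]
tool_rot: [-2.884, -0.046, -1.199]
wrist_force: [1.0, -0.2, -0.0]
grip_width: 0.0512
```

```bash
python3 - <<'E'
from h import *
p,r,s=cur(); print(p,r.as_matrix(),s['joints'])
E
```

```text
[0.4397 0.0504 0.2793] [[ 0.7047  0.0342  0.7087]
 [ 0.0203 -0.9994  0.0281]
 [ 0.7092 -0.0054 -0.705 ]] [-0.0934 -0.0359  2.3044  0.8151  0.1296  0.6735]
```

```bash
cat > kin.py <<'E'
import numpy as np
from scipy.spatial.transform import Rotation as R
from scipy.optimize import least_squares
def Rq(q):
    return R.from_euler('Z',q[0])*R.from_euler('Y',q[1]+q[2])*R.from_euler('Z',q[3])*R.from_euler('Y',q[4])*R.from_euler('Z',q[5])
def fk(q,P):
    h,a,d,L1,L2,e,L3,off=P
    A=R.from_euler('Z',q[0]); B=A*R.from_euler('Y',q[1]); C=B*R.from_euler('Y',q[2])
    T=Rq(q)
    p=A.apply([a,d,h])+B.apply([0,0,L1])+C.apply([e,0,L2])+T.apply([0,0,L3])
    return p,T*R.from_euler('Z',off)
D=[([-1.44049989e+00,4.94208594e-01,1.34615401e+00,2.07e-05,1.30247791,-9.54768897e-02],[0.13988868,-0.60876921,0.2306767],[-3.12035751,-.353741989,0]),
([-0.4999,0.3292,1.571,0.001,1.242,.9649],[.4836,-.1959,.2502],[-3.1361,-.1658,0]),
([-.5124,.4732,1.7028,0,.9651,.9355],[.4835,-.2036,.1369],[3.1354,.1928,.0007]),
([-0.4649,.1173,1.7295,.1157,1.1521,.9189],[.45,-.1195,.3012],[-3.104,-.229,-.279]),
([-.0934,-.0359,2.3044,.8151,.1296,.6735],[.4397,.0504,.2793],R.from_matrix([[.7047,.0342,.7087],[.0203,-.9994,.0281],[.7092,-.0054,-.705]]).as_rotvec())]
if __name__=='__main__':
    for off in (0,np.pi/2,-np.pi/2,np.pi):
        print(off,[round(np.degrees((Rq(q)*R.from_euler('Z',off)*R.from_rotvec(v).inv()).magnitude()),2) for q,p,v in D])
    def f(P): return np.concatenate([fk(q,P)[0]-p for q,p,v in D])
    s=least_squares(f,[.3,0,.06,.45,.43,0,.25,0]); print(s.x,np.abs(f(s.x)).max())
E
python3 kin.py
```

```text
0 [np.float64(90.0), np.float64(90.0), np.float64(90.0), np.float64(90.01), np.float64(90.0)]
1.5707963267948966 [np.float64(0.0), np.float64(0.0), np.float64(0.0), np.float64(0.02), np.float64(0.0)]
-1.5707963267948966 [np.float64(180.0), np.float64(180.0), np.float64(180.0), np.float64(179.99), np.float64(180.0)]
3.141592653589793 [np.float64(90.0), np.float64(90.0), np.float64(90.0), np.float64(89.99), np.float64(90.0)]
[2.56491733e-01 3.74252446e-05 5.95994126e-02 5.96754551e-01
 3.84363855e-01 1.17837602e-01 3.35196749e-01 0.00000000e+00] 6.110629538608192e-05
```

```bash
cat >> kin.py <<'E'
PP=[2.56491733e-01,3.74252446e-05,5.95994126e-02,5.96754551e-01,3.84363855e-01,1.17837602e-01,3.35196749e-01,np.pi/2]
LO=np.array([-2.91,-.82,.22,-1.22,.12,-3.08])+.02; HI=np.array([2.91,2.16,2.67,4.37,2.79,3.08])-.02
def ik(p,Q,seed):
    def f(q):
        a,b=fk(q,PP); return np.concatenate([(a-p)*5,(Q.inv()*b).as_rotvec()])
    s=least_squares(f,np.clip(seed,LO+1e-3,HI-1e-3),bounds=(LO,HI)); return s.x,np.abs(s.fun).max()
# cup geometry in tool frame at grasp with pitch beta: grasp point r,hgt on fin
def Rt(az,beta):
    a=np.radians(az); b=np.radians(beta); f=np.array([np.cos(a),np.sin(a),0]); u=np.array([0,0,1.])
    z=np.cos(b)*f-np.sin(b)*u; x=np.sin(b)*f+np.cos(b)*u; return R.from_matrix(np.stack([x,np.cross(z,x),z],1))
GO=.0187
def tcp_for(foot,az,beta,roll=0,rg=.072,hg=.050):
    """TCP pose for cup with foot centre at `foot`, cup +x az deg, upright, then frame roll (about f axis, deg; +: tips to the right(-),"""
    Q=Rt(az,beta); a=np.radians(az); f=np.array([np.cos(a),np.sin(a),0])
    g=-rg*f+np.array([0,0,hg]); t=g+GO*Q.apply([0,0,1])
    W=R.from_rotvec(f*np.radians(roll))
    return np.array(foot)+W.apply(t), W*Q
def foot_for_lip(lip,az,roll):
    a=np.radians(az); f=np.array([np.cos(a),np.sin(a),0]); W=R.from_rotvec(f*np.radians(roll))
    left=np.array([-f[1],f[0],0]); s=-np.sign(roll)  # roll>0 about f: up->? Rx(+): z->-y = right
    l=W.apply(np.array([0,0,.078])+s*left*.046)
    return np.array(lip)-l
E
cat > chk.py <<'E'
from kin import *
np.set_printoptions(precision=3,suppress=True)
C=np.array([.5589,.1165,.006])
port=np.array([.586,-.1085])
seed=[0,.3,1.8,0.1,.8,1.2]
for beta in (50,60,70):
    for nm,c,az in (('C',[.5589,.1165,.006],-2.6),('B',[.5889,.2675,.006],-11.7),('A',[.5784,.425,.006],-7.6)):
        p,Q=tcp_for(c,az,beta); q,e=ik(p,Q,seed); print(beta,nm,p,q,round(e,4))
    for az in (-30,-10,10,30):
        for sg in (1,-1):
            s=seed
            out=[]
            for roll in (0,25,50,75,97,105):
                a=np.radians(az); L=np.array([-np.sin(a),np.cos(a)])*(-sg)
                lip=np.append(port-L*.028,.118 if roll>60 else .2-.082*roll/60)
                ft=foot_for_lip(lip,az,sg*max(roll,.01)); p,Q=tcp_for(ft,az,beta,sg*roll); s,e=ik(p,Q,s); out.append(e)
                if roll in(97,): qq=s
            print(beta,az,sg,np.round(out,3),qq)
E
python3 chk.py
```

```text
50 C [0.499 0.119 0.042] [ 0.207  0.571  2.106 -1.2    0.14   3.001] 0.2661
50 B [0.53  0.28  0.042] [ 0.565  0.658  1.848 -0.882  0.442  3.06 ] 0.2221
50 A [0.519 0.433 0.042] [ 0.804  0.738  1.632 -0.786  0.614  3.06 ] 0.1829
50 -30 1 [0.083 0.192 0.    0.    0.    0.   ] [-0.703  1.313  2.362  1.986  1.91  -0.408]
50 -30 -1 [0.095 0.142 0.182 0.213 0.254 0.268] [ 0.302  1.002  1.695 -1.2    1.695  2.657]
50 -10 1 [0.085 0.    0.    0.    0.    0.   ] [-0.882  1.151  2.142  1.551  1.662 -0.073]
50 -10 -1 [0.    0.    0.    0.    0.03  0.046] [ 0.171  1.165  2.179  4.35   1.734 -3.033]
50 10 1 [0. 0. 0. 0. 0. 0.] [-0.902  1.081  1.866  1.22   1.734  0.263]
50 10 -1 [0. 0. 0. 0. 0. 0.] [-0.101  1.322  2.37   3.846  2.107 -2.874]
50 30 1 [0. 0. 0. 0. 0. 0.] [-0.847  1.089  1.574  0.997  1.947  0.477]
50 30 -1 [0.    0.    0.    0.003 0.118 0.146] [-0.36   1.37   2.398  3.28   2.298 -3.06 ]
60 C [0.496 0.119 0.04 ] [ 0.207  0.59   2.112 -1.2    0.14   3.003] 0.1154
60 B [0.528 0.28  0.04 ] [ 0.556  0.663  1.86  -0.843  0.416  3.06 ] 0.0753
60 A [0.516 0.433 0.04 ] [ 0.792  0.736  1.644
[... 863 characters left out ...]
.744  0.729  1.593 -0.455  0.642  2.79 ] 0.0
70 -30 1 [0. 0. 0. 0. 0. 0.] [-0.799  1.157  2.115  1.631  1.694 -0.089]
70 -30 -1 [0.    0.    0.    0.    0.041 0.081] [ 0.235  1.084  1.595 -1.2    1.845  2.673]
70 -10 1 [0. 0. 0. 0. 0. 0.] [-0.839  1.095  1.871  1.281  1.738  0.211]
70 -10 -1 [0.    0.    0.099 0.224 0.311 0.336] [ 0.243  0.994  1.662 -1.2    1.689  2.656]
70 10 1 [0. 0. 0. 0. 0. 0.] [-0.803  1.097  1.606  1.035  1.929  0.418]
70 10 -1 [0.    0.    0.194 0.375 0.557 0.61 ] [ 0.217  0.861  1.683 -1.2    1.498  2.479]
70 30 1 [0. 0. 0. 0. 0. 0.] [-0.726  1.139  1.339  0.852  2.176  0.527]
70 30 -1 [0.    0.    0.256 0.617 0.88  0.832] [-0.04   0.48   1.842 -1.2    0.777  1.785]
```

```bash
cat > chk2.py <<'E'
from kin import *
np.set_printoptions(precision=3,suppress=True)
port=np.array([.586,-.1085])
seed=[0,.3,1.8,0.1,.8,1.2]
for beta in (75,80):
    for nm,c,az in (('C',[.5589,.1165,.006],-2.6),('B',[.5889,.2675,.006],-11.7),('A',[.5784,.425,.006],-7.6)):
      for dz in (0,.15):
        p,Q=tcp_for(np.array(c)+[0,0,dz],az,beta); q,e=ik(p,Q,seed); print(beta,nm,dz,p,q,round(e,4))
    for az in (-40,-30,-20):
            s=seed
            for roll in (0,25,50,75,90,97,105):
                a=np.radians(az); L=-np.array([-np.sin(a),np.cos(a)])
                lip=np.append(port-L*.028,.118 if roll>60 else .25-.132*roll/60)
                ft=foot_for_lip(lip,az,max(roll,.01)); p,Q=tcp_for(ft,az,beta,roll); s,e=ik(p,Q,s);  w=p-Q.apply([0,0,.335])
                print(beta,az,roll,round(e,4),p,s,'wrist',w)
E
python3 chk2.py
```

```text
75 C 0 [0.492 0.12  0.038] [ 0.155  0.586  2.034 -0.194  0.269  1.952] 0.0
75 C 0.15 [0.492 0.12  0.188] [ 0.155  0.291  1.888 -0.079  0.707  1.825] 0.0
75 B 0 [0.523 0.281 0.038] [ 0.486  0.656  1.771 -0.329  0.535  2.53 ] 0.0
75 B 0.15 [0.523 0.281 0.188] [ 0.486  0.426  1.647 -0.216  0.877  2.383] 0.0
75 A 0 [0.512 0.434 0.038] [ 0.711  0.73   1.549 -0.301  0.709  2.629] 0.0
75 A 0.15 [0.512 0.434 0.188] [ 0.711  0.536  1.433 -0.231  1.008  2.522] 0.0
75 -40 0 0.0 [ 0.582 -0.009  0.204] [-0.024  0.39   1.657 -0.208  0.899  2.358] wrist [0.516 0.047 0.528]
75 -40 25 0.0 [0.592 0.003 0.173] [-0.241  0.388  1.906  0.582  0.476  1.615] wrist [ 0.438 -0.046  0.466]
75 -40 50 0.0 [0.594 0.006 0.146] [-0.489  0.59   2.121  1.735  0.747  0.339] wrist [ 0.368 -0.128  0.354]
75 -40 75 0.0 [ 0.589 -0.001  0.151] [-0.683  0.911  2.2    1.849  1.31  -0.039] wrist [ 0.321 -0.184  0.234]
75 -40 90 0.0 [ 0.582 -0.009  0.164] [-0.741  1.096  2.18   1.787  1.6   -0.132] wrist [ 0.308 -0.201  0.164]
75 -40 97 0.0 [ 0.578 -0.013  0.169] [-0.751  1.179  2.156  1.755  1.727 -0.16 ] wrist [ 0.305 -0.203
[... 3686 characters left out ...]
1  0.916  1.835] wrist [0.492 0.004 0.534]
80 -20 25 0.0 [ 0.552 -0.001  0.172] [-0.374  0.405  1.847  0.618  0.811  1.169] wrist [ 0.45  -0.112  0.471]
80 -20 50 0.0 [0.553 0.003 0.145] [-0.61   0.618  1.935  1.121  1.033  0.557] wrist [ 0.412 -0.215  0.357]
80 -20 75 0.0 [ 0.55  -0.005  0.15 ] [-0.76   0.878  1.923  1.269  1.403  0.29 ] wrist [ 0.387 -0.285  0.236]
80 -20 90 0.0 [ 0.547 -0.015  0.164] [-0.801  1.027  1.885  1.301  1.633  0.22 ] wrist [ 0.379 -0.305  0.164]
80 -20 97 0.0 [ 0.545 -0.021  0.169] [-0.807  1.098  1.863  1.314  1.739  0.197] wrist [ 0.378 -0.308  0.129]
80 -20 105 0.0 [ 0.542 -0.028  0.174] [-0.805  1.177  1.835  1.331  1.862  0.177] wrist [ 0.379 -0.307  0.089]
```

```bash
python3 - <<'E'
from h import *
import kin
p,Q=kin.tcp_for([.5589,.1165,.126],-2.6,75)
path([(p,Q)],[8])
E
```

```text
-0.3 -3.8 0.5 -6.0 -8.3 15.6
-0.6 -7.5 1.0 -12.0 -16.7 31.1
-1.0 -11.3 1.4 -18.0 -25.0 46.7
-1.3 -15.1 1.9 -24.0 -33.4 62.2
-1.6 -18.8 2.4 -30.0 -41.7 77.8
-1.9 -22.6 2.9 -36.0 -50.0 93.3
-2.3 -26.4 3.4 -42.0 -58.4 108.9
-2.6 -30.1 3.8 -47.9 -66.7 124.4
```

>>> apply_moves(
  motion="0 -4 0.5 -6 -8 16 60;-1 -8 1 -12 -17 31 60;-1 -11 1 -18 -25 47 60;-1 -15 2 -24 -33 62 60;-2 -19 2 -30 -42 78 60;-2 -23 3 -36 -50 93 60;-2 -26 3 -42 -58 109 60;-2.6 -30 3.8 -48 -67 124 60;-2.6 -30 3.8 -48 -67 124 60;-2.6 -30 3.8 -48 -67 124 60",
)

```text
clock: 8.8
tool_pos: [0.4915, 0.1189, 0.1584]
tool_rot: [3.106, -0.07, 0.414]
wrist_force: [0.2, -0.3, -0.0]
grip_width: 0.0512
```

```bash
python3 - <<'E'
from h import *
p,r,s=cur(); print(p,s['joints'])
snap('wrist','w7'); z=np.load('pics/w7.npz')
for n in ([.5589,.1165,.084],[.4731,.1205,.076]): print(proj('wrist',n,'w7'))
E
```

```text
[0.4915 0.1189 0.1584] [ 0.1549  0.34    1.9283 -0.0928  0.6156  1.8395]
[248.1824 137.3173]
[248.2738 239.4179]
```

View pics/w7.png

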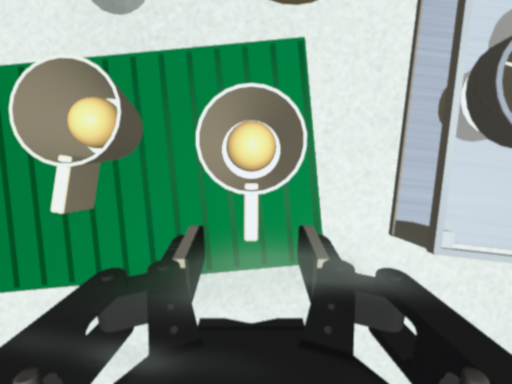

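>>> apply_moves(
  motion="0 0 0 -10 1.5 39 60;0 0 0 -18 1.5 68 60;0 0 0 -25 1.5 95 60;0 0 0 -31 1.5 116 60;0 0 0 -31 1.5 116 60;0 0 0 -31 1.5 116 30;0 0 0 -31 1.5 116 5;0 0 0 -31 1.5 116 5;0 0 0 -31 1.5 116 5;0 0 0 -31 1.5 116 5",
  force=80,
)

```text
clock: 10.1
tool_pos: [0.4921, 0.1174, 0.0395]
tool_rot: [3.106, -0.07, 0.417]
wrist_force: [-2.6, -1.9, 11.0]
grip_width: 0.0111
```

```bash
python3 - <<'E'
from h import *
p,r,s=cur(); print(p,s['joints'],s['grip_width'],s['wrist_force'])
snap('wrist','w8')
E
```

```text
[0.4921 0.1174 0.0395] [ 0.1509  0.5824  2.038  -0.2013  0.2642  1.9545] 0.011076911584819483 [-2.5506 -1.9368 10.9581]
```

View pics/w8.png

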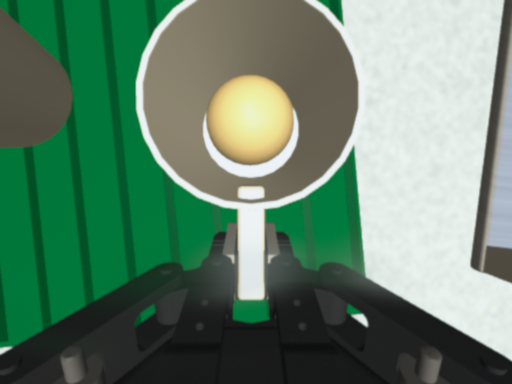

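```bash
cat >> h.py <<'E'
import kin
LIPB=.028; AZ=-30; BETA=75
def pour(roll,zl,back=LIPB,az=AZ):
    a=np.radians(az); L=-np.array([-np.sin(a),np.cos(a)])
    lip=np.append(port-L*back,zl); ft=kin.foot_for_lip(lip,az,max(roll,.01)); return kin.tcp_for(ft,az,BETA,roll)
E
python3 - <<'E'
from h import *
p,r,s=cur()
up=(p+[0,0,.15],r)
path([up,pour(0,.25)],[3,7])
E
```

```text
0.0 0.0 0.0 13.2 0.0 -48.2
0.0 0.0 0.0 26.4 0.1 -96.5
0.0 0.0 0.0 39.6 0.1 -144.7
-1.0 -0.0 3.8 50.9 18.0 -143.7
-2.0 -0.1 7.6 62.3 35.8 -142.7
-3.1 -0.1 11.3 73.6 53.6 -141.7
-4.1 -0.2 15.1 85.0 71.4 -140.7
-5.1 -0.2 18.9 96.3 89.3 -139.7
-6.1 -0.3 22.7 107.7 107.1 -138.7
-7.1 -0.3 26.5 119.0 124.9 -137.8
```

>>> apply_moves(
  motion="0 0 0 9 0 -33 5;0 0 0 25 0 -90 5;0 0 0 40 0 -145 5;-1 0 4 51 18 -144 5;-2 0 8 62 36 -143 5;-3 0 11 74 54 -142 5;-4 0 15 85 71 -141 5;-5 0 19 96 89 -140 5;-6 0 23 108 107 -139 5;-7 0 26.5 119 125 -138 5",
)

```text
clock: 11.4
tool_pos: [0.5651, -0.0119, 0.2042]
tool_rot: [2.945, -0.794, 0.395]
wrist_force: [-0.6, 0.2, -1.3]
grip_width: 0.0111
```

```bash
python3 - <<'E'
from h import *
p,r,s=cur(); print(p,s['joints'],s['grip_width'],s['wrist_force'])
snap('wrist','w9')
rows([pour(a,z) for a,z in ((5,.24),(10,.23),(16,.22),(22,.205),(28,.19),(34,.18),(40,.17),(46,.16),(52,.15),(58,.14))])
E
```

```text
[ 0.5651 -0.0119  0.2042] [-0.0575  0.3526  1.7225 -0.1577  0.8328  2.1325] 0.011136311426756923 [-0.5816  0.2161 -1.3463]
4.7 -0.4 0.9 -4.5 -5.2 5.5
9.6 -0.4 2.2 -6.0 -8.7 10.9
15.4 -0.4 3.8 -7.1 -12.3 14.9
21.1 -0.4 5.4 -9.5 -15.2 23.5
26.9 -0.4 6.9 -11.8 -17.5 31.8
32.7 -0.4 8.5 -12.7 -19.2 35.1
38.5 -0.5 10.1 -13.6 -20.1 38.2
44.3 -0.5 11.7 -14.4 -20.3 41.3
50.1 -0.5 13.2 -15.2 -19.9 44.4
55.9 -0.5 14.8 -16.1 -18.7 47.5
```

View pics/w9.png

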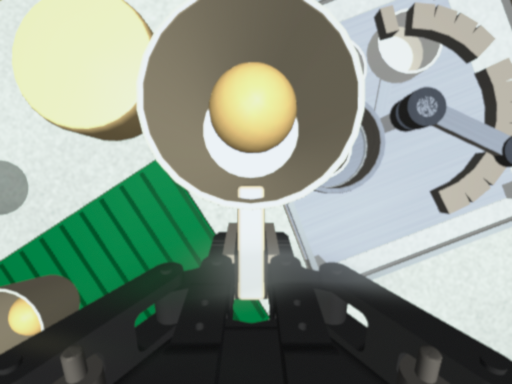

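>>> apply_moves(
  motion="5 0 1 -4.5 -5 5.5 5;10 0 2 -6 -9 11 5;15 0 4 -7 -12 15 5;21 0 5 -9.5 -15 23.5 5;27 0 7 -12 -17.5 32 5;33 0 8.5 -13 -19 35 5;38.5 -0.5 10 -14 -20 38 5;44 -0.5 12 -14.5 -20 41 5;50 -0.5 13 -15 -20 44.5 5;56 -0.5 15 -16 -19 47.5 5",
)

```text
clock: 12.7
tool_pos: [0.5743, 0.0037, 0.155]
tool_rot: [-2.038, 0.713, -0.588]
wrist_force: [0.0, 0.6, -3.0]
grip_width: 0.0109
```

```bash
python3 - <<'E'
from h import *
p,r,s=cur(); print(p,s['joints'],s['grip_width'],s['wrist_force'])
snap('wrist','w10'); snap('scene','s10')
cv2.imwrite('pics/s10z.png',cv2.resize(cv2.imread('pics/s10.png')[70:230,130:330],None,fx=3.8,fy=3.7))
rows([pour(a,z) for a,z in ((62,.13),(66,.12),(70,.118),(73,.118),(76,.118))])
E
```

```text
[0.5743 0.0037 0.155 ] [-0.6335  0.6669  2.0916  1.5336  1.0077  0.2885] 0.010945849885071619 [ 0.0088  0.6146 -2.9673]
3.7 -0.1 0.6 -1.0 3.5 1.7
7.6 -0.1 1.7 -1.4 9.1 3.4
11.4 -0.1 2.7 -0.7 8.2 0.8
14.3 -0.2 3.5 0.0 6.4 -2.0
17.2 -0.2 4.3 0.8 4.8 -4.9
```

View pics/w10.png

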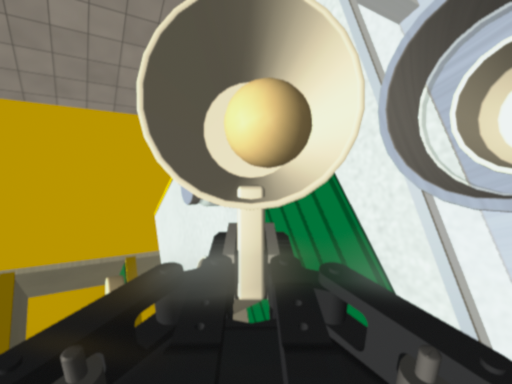

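View pics/s10z.png

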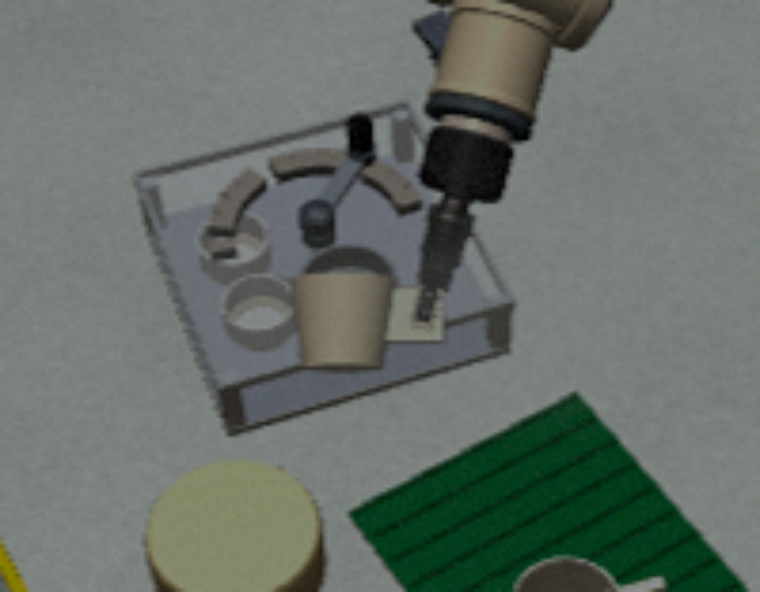

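>>> apply_moves(
  motion="4 0 0.5 -1 3.5 2 5;8 0 2 -1.5 9 3.5 5;11.5 0 3 -1 8 1 5;14 0 3.5 0 6.5 -2 5;17 0 4 1 5 -5 5;17 0 4 1 5 -5 5",
)

```text
clock: 13.55
tool_pos: [0.5698, -0.0025, 0.1509]
tool_rot: [-1.736, 0.657, -0.609]
wrist_force: [0.6, 0.7, -2.2]
grip_width: 0.0108
```

```bash
python3 - <<'E'
from h import *
p,r,s=cur(); print(p,s['joints'],s['grip_width'],s['wrist_force'])
snap('wrist','w11'); snap('scene','s11'); snap('top','t11')
a=cv2.resize(cv2.imread('pics/s11.png')[100:220,150:290],None,fx=4,fy=4);b=cv2.resize(cv2.imread('pics/t11.png')[140:240,250:380],None,fx=4,fy=4)
cv2.imwrite('pics/s11z.png',a);cv2.imwrite('pics/t11z.png',b)
rows([pour(a,z) for a,z in ((78,.118),(80,.118),(82,.118),(84,.118),(86,.118),(88,.118),(90,.118))])
E
```

```text
[ 0.5698 -0.0025  0.1509] [-0.7455  0.8979  2.1013  1.5839  1.3241  0.0765] 0.010775205533201333 [ 0.6077  0.7141 -2.2498]
2.3 -0.1 0.9 0.5 -1.5 -1.7
4.2 -0.1 1.4 0.9 -3.0 -3.3
6.1 -0.1 1.9 1.4 -4.5 -5.0
8.1 -0.0 2.4 1.8 -5.8 -6.7
10.0 -0.0 3.0 2.3 -7.2 -8.5
11.9 -0.0 3.5 2.8 -8.4 -10.4
13.9 -0.0 4.0 3.3 -9.6 -12.2
```

View pics/w11.png

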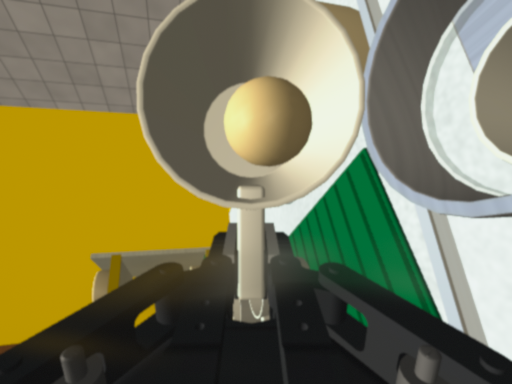

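View pics/t11z.png

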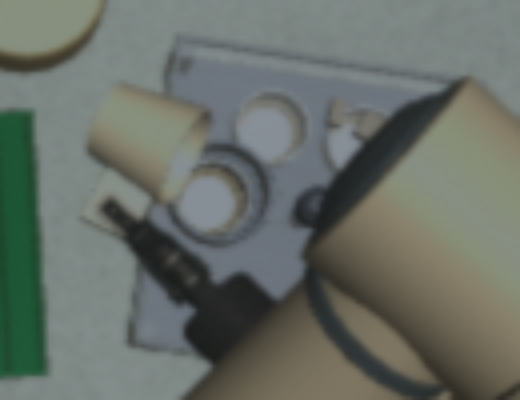

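View pics/s11z.png

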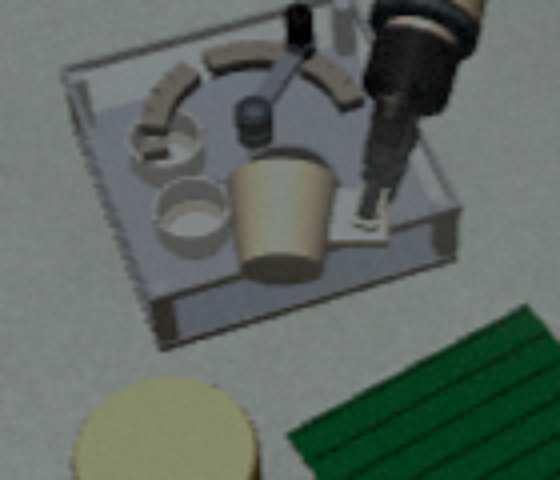

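```bash
python3 - <<'E'
from h import *
K,C=cam('top'); print('cam',C[:3,3])
g=lambda u,v:(250+u/4-.4,140+v/4-.4)
p,Q=pour(76,.118); a=np.radians(AZ); L=-np.array([-np.sin(a),np.cos(a)])
lip=np.append(port-L*.028,.118); W=R.from_rotvec(np.array([np.cos(a),np.sin(a),0])*np.radians(76))
rc=kin.foot_for_lip(lip,AZ,76)+W.apply([0,0,.078]); print('rimc exp',rc)
for uv in ((187,155),): print('rim top',onz('top',g(*uv),rc[2]))
for uv in ((213,195),): print('port top',onz('top',g(*uv),.11))
z=np.load('pics/t11.npz')
# wrist: project expected port circle & rim
im=np.load('pics/w11.npz')['im'].copy()
for t in np.linspace(0,2*np.pi,40):
    for c,col,rad in ((np.append(port,.11),(0,0,255),.046),(np.append(port,.11),(255,0,0),.041)):
        q=proj('wrist',c+rad*np.array([np.cos(t),np.sin(t),0]),'w11'); cv2.circle(im,(int(q[0]),int(q[1])),1,col,-1)
    q=proj('wrist',rc+.046*W.apply([np.cos(t),np.sin(t),0]),'w11'); cv2.circle(im,(int(q[0]),int(q[1])),1,(0,255,0),-1)
cv2.imwrite('pics/w11o.png',im)
im=z['im'].copy()
for t in np.linspace(0,2*np.pi,60):
    q=proj('top',np.append(port,.11)+.046*np.array([np.cos(t),np.sin(t),0])); im[int(q[1]+.5),int(q[0]+.5)]=(0,0,255)
    q=proj('top',rc+.046*W.apply([np.cos(t),np.sin(t),0])); im[int(q[1]+.5),int(q[0]+.5)]=(0,255,0)
cv2.imwrite('pics/t11o.png',cv2.resize(im[140:240,250:380],None,fx=5,fy=5,interpolation=cv2.INTER_NEAREST))
E
```

```text
cam [0.3791 0.0999 1.5164]
rimc exp [ 0.6056 -0.0746  0.1626]
rim top [ 0.6087 -0.0725  0.1626]
port top [ 0.5822 -0.1012  0.11  ]
```

View pics/w11o.png

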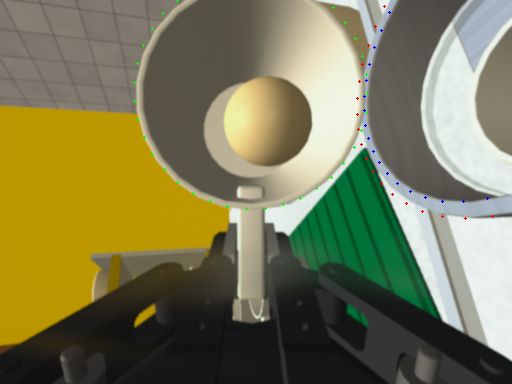

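View pics/t11o.png

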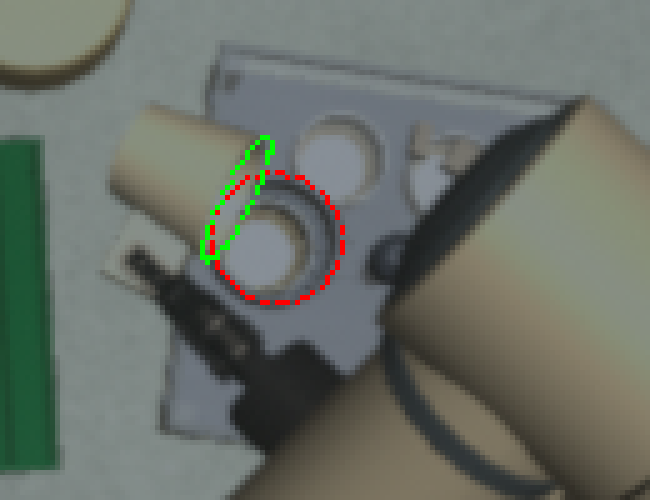

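>>> apply_moves(
  motion="2 0 1 0.5 -1.5 -1.5 5;4 0 1.5 1 -3 -3 5;6 0 2 1.5 -4.5 -5 5;8 0 2.5 2 -6 -6.5 5;8 0 2.5 2 -6 -6.5 5;10 0 3 2 -7 -8.5 5;10 0 3 2 -7 -8.5 5;12 0 3.5 3 -8.5 -10.5 5;12 0 3.5 3 -8.5 -10.5 5",
)

```text
clock: 14.82
tool_pos: [0.5657, -0.0098, 0.1622]
tool_rot: [-1.515, 0.621, -0.614]
wrist_force: [0.8, 0.4, -1.3]
grip_width: 0.0111
```

```bash
python3 - <<'E'
from h import *
p,r,s=cur(); print(p,s['joints'],s['grip_width'],s['wrist_force'])
snap('wrist','w12')
rows([pour(a,.118) for a in (90,92,94,96,98,100)])
E
```

```text
[ 0.5657 -0.0098  0.1622] [-0.7894  1.0368  2.0773  1.5669  1.5392  0.0193] 0.011123065330093607 [ 0.8107  0.4407 -1.3212]
1.9 -0.0 0.5 0.2 -1.7 -1.4
3.8 -0.0 1.0 0.6 -3.2 -3.0
5.7 -0.0 1.5 1.0 -4.6 -4.7
7.6 -0.0 2.0 1.5 -6.0 -6.4
9.6 -0.0 2.5 2.0 -7.4 -8.2
11.5 -0.0 3.1 2.5 -8.7 -10.0
```

View pics/w12.png

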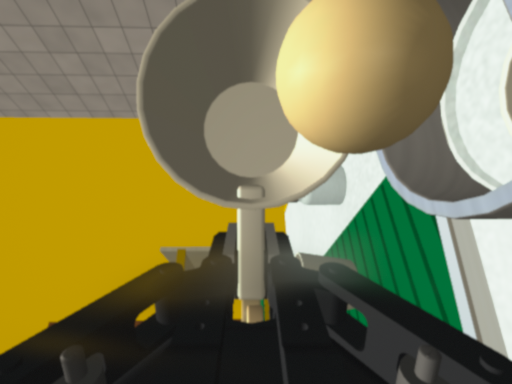

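>>> apply_moves(
  motion="0 0 0 0 0 0 5;0 0 0 0 0 0 5;0 0 0 0 0 0 5;0 0 0 0 0 0 5",
)

```text
clock: 15.38
tool_pos: [0.5657, -0.0097, 0.1624]
tool_rot: [-1.516, 0.621, -0.614]
wrist_force: [1.3, 0.3, -1.3]
grip_width: 0.0109
```

```bash
python3 - <<'E'
from h import *
p,r,s=cur(); print(p,s['grip_width'],s['wrist_force'])
snap('wrist','w13');snap('top','t13')
cv2.imwrite('pics/t13z.png',cv2.resize(cv2.imread('pics/t13.png')[140:240,250:380],None,fx=4,fy=4))
E
```

```text
[ 0.5657 -0.0097  0.1624] 0.010894865013737858 [ 1.2708  0.3472 -1.3206]
```

View pics/w13.png

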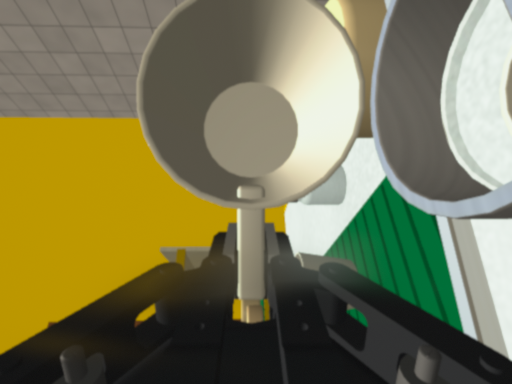

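View pics/t13z.png

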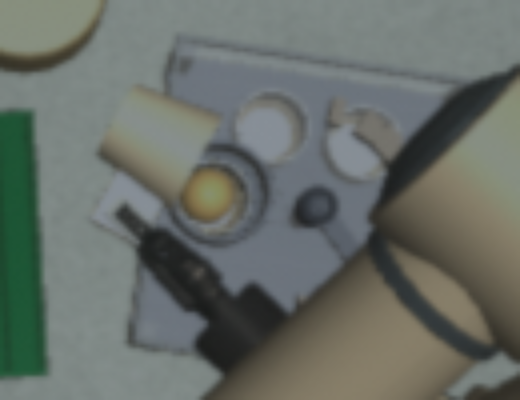

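The first cheese lies in bowl 1 (top crop about (211,192)). Now I'll bring the cup back upright.

```bash
python3 - <<'E'
from h import *
rows([pour(a,z) for a,z in ((82,.14),(74,.16),(65,.175),(56,.19),(47,.20),(38,.21),(29,.22),(20,.23),(10,.24),(0,.25))])
E
```

```text
-5.9 -0.0 -1.6 -1.2 -17.0 3.9
-13.6 -0.0 -3.7 -2.4 -29.5 8.2
-22.3 -0.0 -6.0 -3.5 -35.3 12.1
-31.0 -0.0 -8.3 -4.1 -40.6 14.6
-39.7 -0.0 -10.7 -4.4 -40.5 15.7
-48.4 -0.0 -13.0 -4.3 -40.2 15.3
-57.1 -0.0 -15.3 -3.8 -40.2 13.3
-65.8 -0.0 -17.7 -2.9 -40.5 9.8
-75.4 -0.0 -20.3 -1.4 -40.5 4.3
-85.1 -0.0 -22.8 0.5 -41.5 -2.7
```

>>> apply_moves(
  motion="-6 0 -1.6 -1 -17 4 5;-13.6 0 -3.7 -2 -29.5 8 5;-22 0 -6 -3.5 -35 12 5;-31 0 -8 -4 -40.5 14.5 5;-40 0 -10.7 -4.5 -40.5 15.5 5;-48.4 0 -13 -4 -40 15 5;-57 0 -15.3 -4 -40 13 5;-66 0 -17.7 -3 -40.5 10 5;-75.4 0 -20.3 -1.5 -40.5 4 5;-85 0 -22.8 0.5 -41.5 -2.5 5",
)

```text
clock: 16.73
tool_pos: [0.5634, -0.0082, 0.2022]
tool_rot: [-2.962, 0.811, -0.416]
wrist_force: [-1.3, -0.4, -2.6]
grip_width: 0.0112
```

```bash
python3 - <<'E'
from h import *
p,r,s=cur(); print(p,s['joints'],s['grip_width'])
snap('wrist','w14')
g=np.array([.4921,.1174,.0395]); Q=Rt(-2.6,75)
path([(g+[0,0,.14],Q),(g+[0,0,.05],Q),(g+[0,0,.01],Q)],[6,2,2])
E
```

```text
[ 0.5634 -0.0082  0.2022] [-0.1227  0.3357  1.7613  0.0051  0.7717  1.9794] 0.01122065826611991
0.3 -0.2 -4.6 -21.7 -11.9 -0.3
0.5 -0.3 -9.2 -43.4 -23.9 -0.6
0.8 -0.5 -13.9 -65.2 -35.8 -0.9
1.0 -0.7 -18.5 -86.9 -47.8 -1.2
1.3 -0.8 -23.1 -108.6 -59.7 -1.4
1.6 -1.0 -27.7 -130.3 -71.7 -1.7
1.6 -1.0 -27.7 -141.6 -67.2 41.6
1.6 -1.0 -27.7 -152.9 -62.7 84.9
1.6 -1.0 -27.7 -158.0 -60.7 104.2
1.6 -1.0 -27.7 -163.0 -58.7 123.4
```

View pics/w14.png

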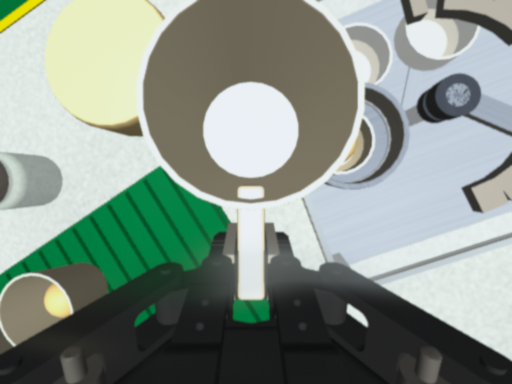

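>>> apply_moves(
  motion="0 0 -4.6 -22 -12 0 5;0.5 0 -9 -43 -24 -1 5;1 -0.5 -14 -65 -36 -1 5;1 -0.5 -18.5 -87 -48 -1 5;1.3 -1 -23 -109 -60 -1.5 5;1.6 -1 -27.7 -130 -72 -2 5;1.6 -1 -27.7 -142 -67 42 5;1.6 -1 -27.7 -150 -64 74 5;1.6 -1 -27.7 -153 -63 85 5",
)

```text
clock: 17.9
tool_pos: [0.4906, 0.1174, 0.0876]
tool_rot: [3.11, -0.073, 0.404]
wrist_force: [0.3, -0.2, -0.2]
grip_width: 0.0109
```

```bash
python3 - <<'E'
from h import *
p,r,s=cur(); print(p,r.as_matrix()[:,2],s['grip_width'],s['wrist_force'])
snap('top','t14')
cv2.imwrite('pics/t14z.png',cv2.resize(cv2.imread('pics/t14.png')[150:250,120:280],None,fx=4.5,fy=4.5))
g=np.array([.4921,.1174,.0395]); Q=Rt(-2.6,75)
path([(g+[0,0,.015],Q),(g,Q)],[2,2])
E
```

```text
[0.4906 0.1174 0.0876] [ 0.2552 -0.0104 -0.9668] 0.010931411289776587 [ 0.3142 -0.2021 -0.1574]
-0.0 0.1 -0.0 -3.6 -0.0 16.1
-0.1 0.2 -0.1 -7.2 -0.0 32.1
-0.1 0.2 -0.1 -9.1 -0.0 39.4
-0.1 0.2 -0.1 -11.0 -0.0 46.6
```

View pics/t14z.png

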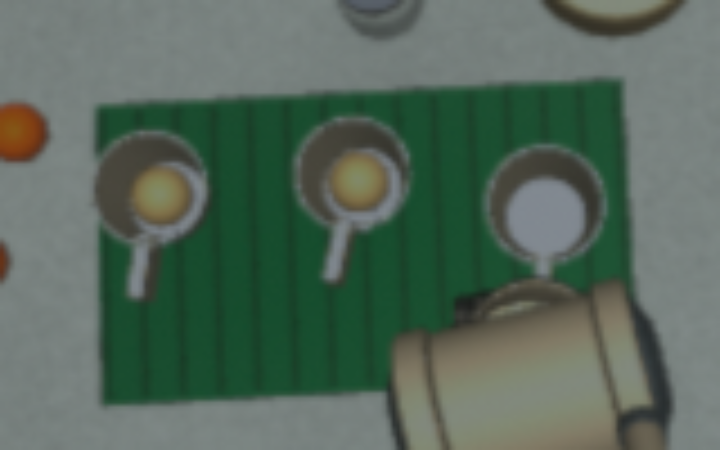

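>>> apply_moves(
  motion="0 0 0 -3.5 0 16 5;0 0 0 -7 0 32 5;0 0 0 -10 0 43 5;0 0 0 -11 0 46.5 5;0 0 0 -11 0 46.5 5;0 0 0 -11 0 46.5 30;0 0 0 -11 0 46.5 60;0 0 0 -5 0 24 60;0 0 0 10 0 -30 60;0 0 0 23 0 -80 60",
)

```text
clock: 19.2
tool_pos: [0.4924, 0.1173, 0.1724]
tool_rot: [3.11, -0.073, 0.404]
wrist_force: [0.7, 0.4, -0.4]
grip_width: 0.0514
```

```bash
python3 - <<'E'
from h import *
p,r,s=cur(); print(p,s['joints'],s['grip_width'],s['wrist_force'])
snap('wrist','w15');snap('scene','s15')
cv2.imwrite('pics/s15z.png',cv2.resize(cv2.imread('pics/s15.png')[90:320,130:370],None,fx=2.6,fy=2.6))
E
```

```text
[0.4924 0.1173 0.1724] [ 0.1476  0.3174  1.9057 -0.0772  0.6662  1.8197] 0.051411578503089465 [ 0.7464  0.3921 -0.3522]
```

View pics/s15z.png

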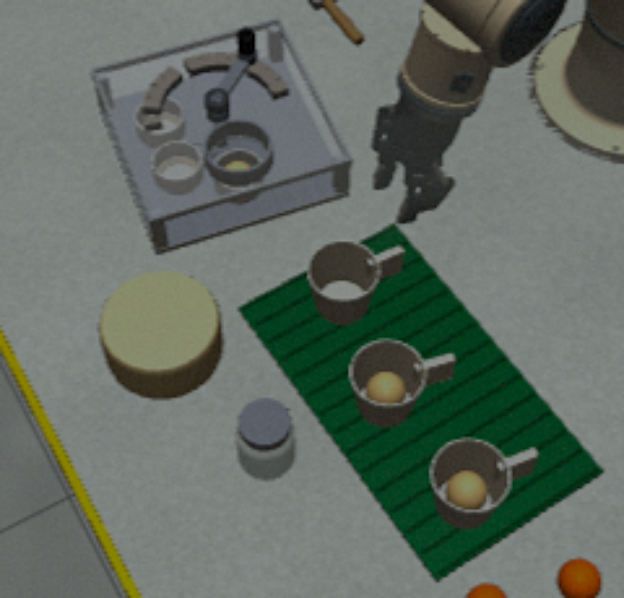

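View pics/w15.png

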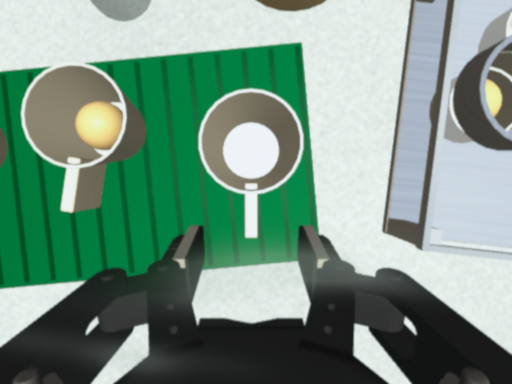

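```bash
sed -i 's/^hub=.*/hub=np.array([.5712,-.1930]); port=np.array([.586,-.1085])/' h.py; python3 - <<'E'
from h import *
Q=Rdown(np.radians(34.6)); k=np.array([.498,-.243,0])
path([([.49,.03,.24],Rdown(np.radians(15))),(k+[0,0,.23],Q)],[3,5])
rows([(k+[0,0,.19],Q),(k+[0,0,.126],Q)])
E
```

```text
0.7 -5.1 -5.9 5.4 29.2 -20.8
1.5 -10.1 -11.7 10.7 58.4 -41.6
2.2 -15.2 -17.6 16.1 87.6 -62.4
2.7 -15.1 -21.5 19.6 142.1 -59.5
3.2 -15.1 -25.4 23.1 196.6 -56.7
3.7 -15.0 -29.3 26.6 251.1 -53.8
4.3 -14.9 -33.2 30.1 305.5 -51.0
4.8 -14.8 -37.1 33.6 360.0 -48.1
4.8 -14.8 -37.1 23.1 360.1 -9.5
4.8 -14.8 -37.1 6.2 360.3 52.2
```

>>> apply_moves(
  motion="1 -5 -6 5 29 -21 60;1.5 -10 -12 11 58 -42 60;2 -15 -17.6 16 88 -62 60;2.7 -15 -21.5 20 142 -59.5 60;3 -15 -25 23 197 -57 60;3.7 -15 -29 27 251 -54 60;4 -15 -33 30 305 -51 60;4.8 -14.8 -37 33.6 360 -48 60;4.8 -14.8 -37 33.6 360 -48 60;4.8 -14.8 -37 33.6 360 -48 60",
)

```text
clock: 20.55
tool_pos: [0.4977, -0.2426, 0.2294]
tool_rot: [-2.999, -0.931, 0.001]
wrist_force: [1.1, 0.5, 0.3]
grip_width: 0.0514
```

```bash
python3 - <<'E'
from h import *
p,r,s=cur(); print(p,s['joints'],s['grip_width'],s['wrist_force'])
Q=Rdown(np.radians(34.6)); k=np.array([.498,-.243,0])
snap('wrist','w16'); rows([(k+[0,0,.126],Q)])
E
```

```text
[ 0.4977 -0.2426  0.2294] [-0.5617  0.3959  1.5246  0.0003  1.2224  0.4073] 0.05142670079311305 [1.0815 0.4958 0.3352]
-0.1 0.0 -0.1 -0.3 0.9 103.6
```

View pics/w16.png

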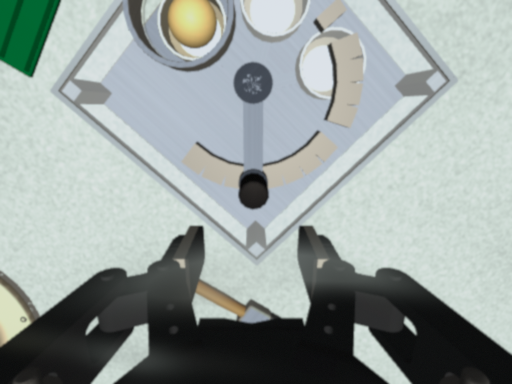

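>>> apply_moves(
  motion="0 0 0 0 1 30 60;0 0 0 0 1 60 60;0 0 0 0 1 90 60;0 0 0 0 1 103 60;0 0 0 0 1 103 40;0 0 0 0 1 103 15;0 0 0 0 1 103 15;0 0 0 0 1 103 15;0 0 0 0 1 95 15;0 0 0 0 1 86 15",
  force=50,
)

```text
clock: 21.85
tool_pos: [0.4985, -0.2428, 0.144]
tool_rot: [-2.999, -0.932, 0.0]
wrist_force: [4.5, 1.9, -6.1]
grip_width: 0.0243
```

```bash
python3 - <<'E'
from h import *
p,r,s=cur(); print(p,s['grip_width'],s['wrist_force'])
snap('wrist','w17'); z=np.load('pics/w17.npz'); P=cloud('wrist',z['d'],'w17')
for v in range(235,275,10): print(v,P[v,252])
rows([knobpose(a,p[2],.0893) for a in range(-140,-89,5)])
E
```

```text
[ 0.4985 -0.2428  0.144 ] 0.024293719048023826 [ 4.5204  1.8981 -6.0822]
235 [ 0.508  -0.2377  0.1651]
245 [ 0.5055 -0.2394  0.1695]
255 [ 0.501  -0.2425  0.169 ]
265 [ 0.4963 -0.2458  0.1684]
-0.0 -0.0 -5.5 -0.9 8.4 1.1
0.0 -0.0 -10.5 0.1 16.1 1.1
0.0 -0.0 -15.5 1.9 23.7 1.1
0.0 -0.0 -20.5 4.3 31.1 1.1
0.0 -0.0 -25.5 7.3 38.3 1.1
0.0 -0.0 -30.5 11.0 45.1 1.1
0.0 -0.0 -35.5 15.2 51.7 1.1
0.0 -0.0 -40.5 20.0 57.8 1.1
0.0 -0.0 -45.5 25.3 63.5 1.1
0.0 -0.0 -50.5 31.1 68.7 1.1
0.0 -0.0 -55.5 37.3 73.4 1.1
```

View pics/w17.png

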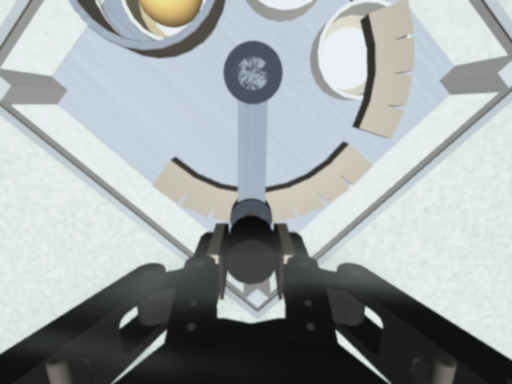

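>>> apply_moves(
  motion="0 0 -5.5 -0.5 8.4 0 15;0 0 -10.5 0.3 16.1 0 15;0 0 -15.5 2 23.7 0 15;0 0 -20.5 4.3 31 0 15;0 0 -25.5 7.3 38.3 0 15;0 0 -30.5 11 45 0 15;0 0 -35.5 15.2 51.7 0 15;0 0 -40.5 20 57.8 0 15;0 0 -45.5 25.3 63.5 0 15;0 0 -50.5 31 68.7 0 15",
)

```text
clock: 23.15
tool_pos: [0.5632, -0.2816, 0.1449]
tool_rot: [-2.312, -2.125, -0.001]
wrist_force: [2.3, 3.7, -5.4]
grip_width: 0.0246
```

```bash
python3 - <<'E'
from h import *
p,r,s=cur(); print(p,s['grip_width'],s['wrist_force'],np.degrees(np.arctan2(*(p[:2]-hub)[::-1])),s['joints'])
rows([knobpose(a,p[2],.0893) for a in (-92.5,-90)])
rows([knobpose(a,.137,.0893) for a in (-90,)])
E
```

```text
[ 0.5632 -0.2816  0.1449] 0.024588664313410266 [ 2.2679  3.7155 -5.3974] -95.1896174212643 [-0.559   0.5891  1.4292  0.001   1.1243 -0.4753]
-0.0 -0.1 -2.3 -0.2 4.2 -0.0
-0.0 -0.1 -4.8 -0.0 8.1 -0.0
-0.0 -0.1 -4.8 -0.0 8.1 7.9
```

>>> apply_moves(
  motion="0 0 -2.3 0 4.2 0 15;0 0 -4.8 0 8.1 0 15;0 0 -4.8 0 8.1 4 15;0 0 -4.8 0 8.1 7 15;0 0 -4.8 0 8.1 7 36;0 0 -4.8 0 8.1 7 36;0 0 -5.8 0 9.7 7 36;0 0 -6.8 0 11.3 7 36;0 0 -7.8 0.2 12.8 7 36;0 0 -7.8 0.2 12.8 7 36",
)

```text
clock: 24.4
tool_pos: [0.5762, -0.2825, 0.1378]
tool_rot: [-2.162, -2.278, -0.001]
wrist_force: [-0.1, 0.3, -0.5]
grip_width: 0.0307
```

```bash
python3 - <<'E'
from h import *
p,r,s=cur(); print(p,s['grip_width'],s['wrist_force'],np.degrees(np.arctan2(*(p[:2]-hub)[::-1])))
snap('wrist','w18'); z=np.load('pics/w18.npz'); P=cloud('wrist',z['d'],'w18')
for v in range(235,275,10): print(v,P[v,252])
E
```

```text
[ 0.5762 -0.2825  0.1378] 0.030657490906367914 [-0.117   0.3024 -0.5463] -86.80387123082274
235 [ 0.5756 -0.2709  0.1611]
245 [ 0.5758 -0.2741  0.1649]
255 [ 0.5761 -0.2796  0.1642]
265 [ 0.5764 -0.2853  0.1637]
```

View pics/w18.png

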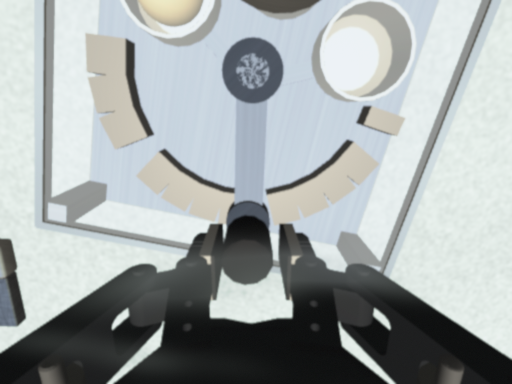

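Still up (knob top at .164). I'll push on gently.

>>> apply_moves(
  motion="0 0 -0.5 0 0.8 0 36;0 0 -1 0 1.6 0 36;0 0 -1.5 0 2.3 0 36;0 0 -1.5 0 2.3 0 36",
)

```text
clock: 24.95
tool_pos: [0.5786, -0.2824, 0.1379]
tool_rot: [-2.132, -2.306, -0.001]
wrist_force: [0.2, -0.2, -0.1]
grip_width: 0.0305
```

```bash
python3 - <<'E'
from h import *
p,r,s=cur(); print(p,s['grip_width'],s['wrist_force'],np.degrees(np.arctan2(*(p[:2]-hub)[::-1])))
snap('wrist','w19'); z=np.load('pics/w19.npz'); P=cloud('wrist',z['d'],'w19')
for v in range(235,275,10): print(v,P[v,252])
E
```

```text
[ 0.5786 -0.2824  0.1379] 0.030451600552485317 [ 0.228  -0.1981 -0.0816] -85.26179464897548
235 [ 0.578  -0.2748  0.1529]
245 [ 0.5785 -0.2805  0.1527]
255 [ 0.5789 -0.2859  0.1532]
265 [ 0.5794 -0.2921  0.1526]
```

```bash
python3 - <<'E'
from h import *
p,r,s=cur()
path([(p+[0,0,.11],r),([.50,-.05,.28],Rdown(np.radians(40)))],[3,6])
E
```

```text
0.0 0.0 0.0 0.0 0.0 -36.7
0.0 0.0 0.0 0.1 0.0 -73.3
0.0 0.0 0.0 0.1 0.0 -110.0
-0.0 -0.0 9.1 39.8 -10.0 -115.3
-0.0 -0.0 18.2 79.4 -20.0 -120.6
-0.0 -0.0 27.2 119.1 -30.0 -125.9
-0.0 -0.0 36.3 158.7 -40.1 -131.3
-0.0 -0.1 45.4 198.3 -50.1 -136.6
-0.0 -0.1 54.5 238.0 -60.1 -141.9
```

>>> apply_moves(
  motion="0 0 0 0 0 0 55;0 0 0 0 0 -37 60;0 0 0 0 0 -73 60;0 0 0 0 0 -110 60;0 0 9 40 -10 -115 60;0 0 18 79 -20 -121 60;0 0 27 119 -30 -126 60;0 0 36 159 -40 -131 60;0 0 45 198 -50 -137 60;0 0 54.5 238 -60 -142 60",
)

```text
clock: 26.25
tool_pos: [0.4996, -0.0489, 0.2805]
tool_rot: [-2.954, -1.065, -0.001]
wrist_force: [1.0, 0.5, -0.0]
grip_width: 0.0515
```

```bash
python3 - <<'E'
from h import *
p,r,s=cur(); print(p,s['joints'])
snap('top','t20')
cv2.imwrite('pics/t20z.png',cv2.resize(cv2.imread('pics/t20.png')[140:250,130:380],None,fx=3.2,fy=3.2,interpolation=cv2.INTER_CUBIC))
q,Q=kin.tcp_for([.5889,.2675,.136],-11.7,75); print(q)
path([(q,Q)],[9])
E
```

```text
[ 0.4996 -0.0489  0.2805] [-0.2174  0.2699  1.5705  0.0013  1.3009  0.6609]
[0.5231 0.2811 0.1679]
-0.8 1.6 5.6 25.0 -26.4 12.7
-1.5 3.1 11.2 49.9 -52.8 25.3
-2.3 4.7 16.8 74.9 -79.2 38.0
-3.0 6.2 22.4 99.9 -105.6 50.6
-3.8 7.8 28.0 124.8 -132.0 63.3
-4.5 9.3 33.6 149.8 -158.4 76.0
-5.3 10.9 39.2 174.8 -184.8 88.6
-6.0 12.4 44.8 199.8 -211.1 101.3
-6.8 14.0 50.4 224.7 -237.5 114.0
```

View pics/t20z.png

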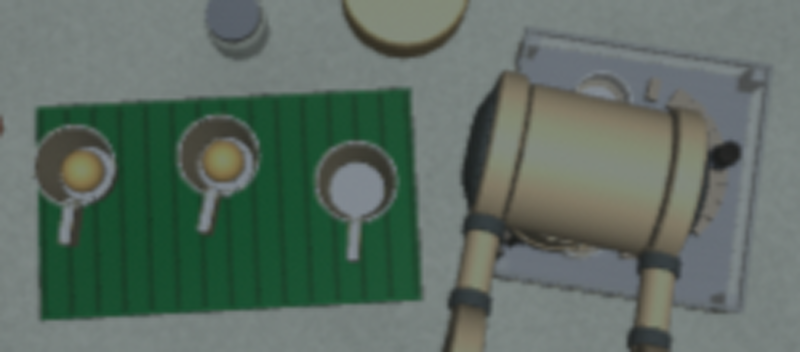

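>>> apply_moves(
  motion="-1 1.5 5.6 25 -26 13 60;-1.5 3 11 50 -53 25 60;-2 5 17 75 -79 38 60;-3 6 22 100 -106 51 60;-4 8 28 125 -132 63 60;-4.5 9 34 150 -158 76 60;-5 11 39 175 -185 89 60;-6 12.4 45 200 -211 101 60;-6.8 14 50.4 225 -237.5 114 60;-6.8 14 50.4 225 -237.5 114 60",
)

```text
clock: 27.55
tool_pos: [0.5227, 0.2834, 0.1668]
tool_rot: [3.073, -0.313, 0.404]
wrist_force: [0.8, 0.3, 0.1]
grip_width: 0.0511
```

```bash
python3 - <<'E'
from h import *
p,r,s=cur(); print(p,s['joints'],r.as_matrix()[:,2])
snap('wrist','w21')
for n in ([.5589,.1165,.084],): pass
f=np.array([np.cos(np.radians(-11.7)),np.sin(np.radians(-11.7)),0]); c=np.array([.5889,.2675,.084])
print(proj('wrist',c,'w21'),proj('wrist',c-.086*f-[0,0,.008],'w21'))
E
```

```text
[0.5227 0.2834 0.1668] [ 0.4899  0.4551  1.6675 -0.2263  0.8289  2.4014] [ 0.2533 -0.0524 -0.966 ]
[251.6968 138.0259] [251.708  236.7575]
```

View pics/w21.png

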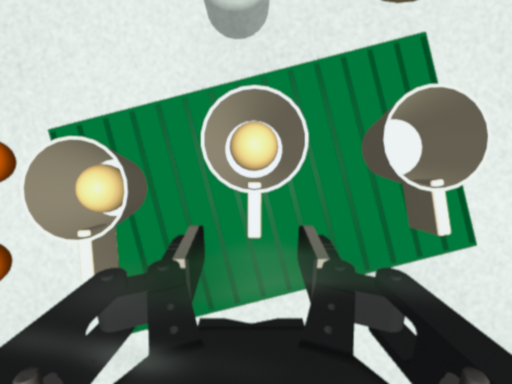

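>>> apply_moves(
  motion="0 0 0 -10 2 39 60;0 0 0 -18 3 68 60;0 0 0 -26 4 97 60;0 0 0 -33 4 123 60;0 0 0 -33 4 123 60;0 0 0 -33 4 123 30;0 0 0 -33 4 123 5;0 0 0 -33 4 123 5;0 0 0 -33 4 123 5;0 0 0 -33 4 123 5",
  force=80,
)

```text
clock: 28.85
tool_pos: [0.5226, 0.2784, 0.0413]
tool_rot: [3.073, -0.312, 0.407]
wrist_force: [-1.3, -2.0, 8.4]
grip_width: 0.0112
```

```bash
python3 - <<'E'
from h import *
p,r,s=cur(); print(p,s['tool_rot'],s['grip_width'],s['wrist_force'])
snap('wrist','w22')
path([(p+[0,0,.17],r),pour(0,.26)],[3,8])
E
```

```text
[0.5226 0.2784 0.0413] [ 3.0731 -0.3116  0.4067] 0.011184237261293733 [-1.2728 -2.0428  8.3982]
-0.0 -0.0 0.0 14.7 -0.0 -54.7
-0.0 -0.0 0.0 29.5 -0.0 -109.4
-0.0 -0.0 0.0 44.2 -0.0 -164.1
-0.6 -0.0 2.2 56.3 34.3 -161.2
-1.2 -0.0 4.4 68.4 68.7 -158.4
-1.8 -0.0 6.7 80.5 103.0 -155.5
-2.4 -0.0 8.9 92.6 137.4 -152.6
-3.0 -0.0 11.1 104.7 171.7 -149.7
-3.6 -0.1 13.3 116.8 206.1 -146.8
-4.2 -0.1 15.6 128.9 240.5 -143.9
-4.8 -0.1 17.8 140.9 274.8 -141.0
```

View pics/w22.png

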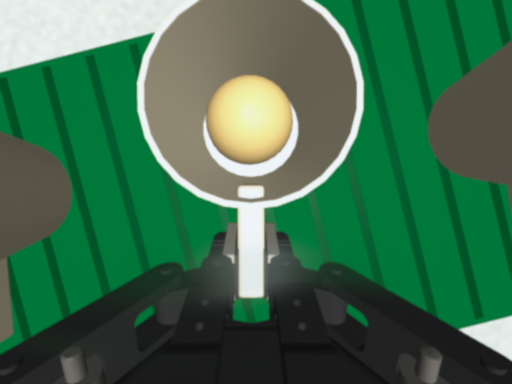

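>>> apply_moves(
  motion="0 0 0 10 0 -37 5;0 0 0 27 0 -100 5;0 0 0 44 0 -164 5;-0.6 0 2 56 34 -161 5;-1 0 4.4 68 69 -158 5;-2 0 6.7 80 103 -155 5;-2.4 0 9 93 137 -153 5;-3 0 11 105 172 -150 5;-3.6 0 13 117 206 -147 5;-4 0 15.6 129 240 -144 5",
)

```text
clock: 30.15
tool_pos: [0.5596, 0.0247, 0.2143]
tool_rot: [2.968, -0.734, 0.394]
wrist_force: [0.4, 0.4, -1.4]
grip_width: 0.0109
```

```bash
python3 - <<'E'
from h import *
p,r,s=cur(); print(p,s['joints'],s['grip_width'])
rows([pour(a,z) for a,z in ((0,.25),(5,.24),(10,.23),(16,.22),(22,.205),(28,.19),(34,.18),(40,.17),(46,.16),(52,.15))])
E
```

```text
[0.5596 0.0247 0.2143] [ 0.0092  0.3347  1.7164 -0.158   0.8622  2.1538] 0.010903762214707262
-0.8 -0.0 2.1 17.8 29.0 15.4
4.0 0.0 3.4 16.4 25.2 21.1
8.8 0.1 4.7 15.1 21.8 26.4
14.6 0.3 6.3 14.2 18.2 30.5
20.4 0.4 7.8 12.0 15.3 39.2
26.2 0.5 9.3 9.8 13.0 47.5
32.0 0.6 10.9 9.0 11.3 50.8
37.8 0.7 12.4 8.2 10.4 54.0
43.6 0.9 13.9 7.4 10.2 57.0
49.4 1.0 15.5 6.5 10.6 60.1
```

>>> apply_moves(
  motion="-1 0 2 18 29 15 5;4 0 3.4 16 25 21 5;9 0 4.7 15 22 26 5;14.6 0 6 14 18 30.5 5;20 0.4 8 12 15 39 5;26 0.5 9 10 13 47.5 5;32 0.6 11 9 11 51 5;38 0.7 12.4 8 10 54 5;43.6 1 14 7.5 10 57 5;49.4 1 15.5 6.5 10.5 60 5",
)

```text
clock: 31.4
tool_pos: [0.5746, 0.005, 0.1589]
tool_rot: [-2.148, 0.727, -0.578]
wrist_force: [0.3, 1.2, -3.3]
grip_width: 0.0109
```

```bash
python3 - <<'E'
from h import *
p,r,s=cur(); print(p,s['joints'],s['grip_width'])
rows([pour(a,z) for a,z in ((57,.14),(62,.13),(67,.12),(72,.118),(76,.118),(79,.118),(81,.118),(83,.118),(85,.118))])
E
```

```text
[0.5746 0.005  0.1589] [-0.5818  0.5893  2.0725  1.4672  0.8954  0.4042] 0.010942607659914354
4.7 -0.2 1.3 -1.2 4.8 2.4
9.5 -0.2 2.6 -1.6 9.2 4.0
14.3 -0.2 3.9 -2.0 14.0 5.3
19.1 -0.2 5.2 -1.0 13.0 1.6
23.0 -0.2 6.3 0.1 11.2 -2.4
25.9 -0.2 7.1 0.9 10.0 -5.5
27.8 -0.2 7.6 1.5 9.4 -7.6
29.8 -0.2 8.1 2.1 8.8 -9.7
31.7 -0.2 8.6 2.7 8.2 -11.9
```

>>> apply_moves(
  motion="5 0 1 -1 5 2.5 5;9.5 0 2.6 -1.6 9 4 5;14 0 4 -2 14 5 5;19 0 5 -1 13 1.6 5;23 0 6.3 0 11 -2.5 5;26 0 7 1 10 -5.5 5;28 0 7.6 1.5 9.5 -7.6 5;30 0 8 2 9 -9.7 5;32 0 8.6 2.7 8 -12 5",
)

```text
clock: 32.52
tool_pos: [0.5668, -0.0075, 0.1604]
tool_rot: [-1.563, 0.628, -0.616]
wrist_force: [-0.0, 0.1, -2.1]
grip_width: 0.011
```

```bash
python3 - <<'E'
from h import *
p,r,s=cur(); print(p,s['grip_width'])
snap('wrist','w23')
rows([pour(a,.118) for a in (86,88,90)])
E
```

```text
[ 0.5668 -0.0075  0.1604] 0.011003360211214777
0.5 -0.1 0.3 0.0 -0.5 -0.6
2.4 -0.1 0.8 0.5 -2.0 -2.2
4.3 -0.1 1.3 0.9 -3.5 -3.9
```

View pics/w23.png

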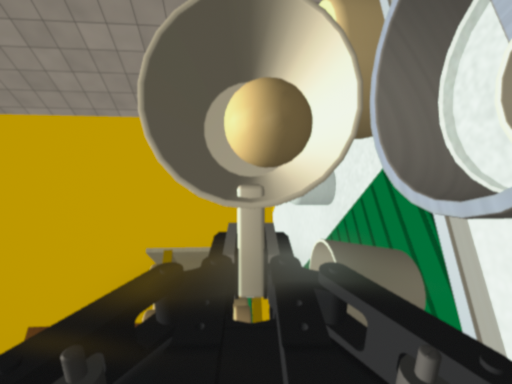

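>>> apply_moves(
  motion="0.5 0 0.3 0 -0.5 -0.5 5;2.4 0 0.8 0.5 -2 -2 5;2.4 0 0.8 0.5 -2 -2 5;2.4 0 0.8 0.5 -2 -2 5;2.4 0 0.8 0.5 -2 -2 5;2.4 0 0.8 0.5 -2 -2 5;2.4 0 0.8 0.5 -2 -2 5;2.4 0 0.8 0.5 -2 -2 5",
)

```text
clock: 33.58
tool_pos: [0.5659, -0.0093, 0.1624]
tool_rot: [-1.516, 0.622, -0.615]
wrist_force: [0.5, -0.2, -1.4]
grip_width: 0.0109
```

```bash
python3 - <<'E'
from h import *
p,r,s=cur(); print(p,s['grip_width'])
snap('wrist','w24');snap('top','t24')
a=cv2.imread('pics/w24.png'); b=cv2.resize(cv2.imread('pics/t24.png')[140:240,120:380],(800,308))
cv2.imwrite('pics/t24z.png',b)
rows([pour(a,z) for a,z in ((82,.14),(74,.16),(65,.175),(56,.19),(47,.20),(38,.21),(29,.22),(20,.23),(10,.24),(0,.25))])
E
```

```text
[ 0.5659 -0.0093  0.1624] 0.010921004978695886
-5.8 -0.1 -1.6 -1.0 -16.9 3.4
-13.5 -0.1 -3.6 -2.2 -29.5 7.8
-22.2 -0.1 -6.0 -3.3 -35.3 11.7
-30.9 -0.1 -8.3 -3.9 -40.6 14.1
-39.6 -0.1 -10.7 -4.2 -40.5 15.2
-48.3 -0.1 -13.0 -4.1 -40.2 14.8
-57.0 -0.1 -15.3 -3.6 -40.2 12.8
-65.7 -0.1 -17.7 -2.6 -40.5 9.4
-75.3 -0.1 -20.3 -1.2 -40.5 3.9
-85.0 -0.1 -22.9 0.8 -41.5 -3.2
```

View pics/w24.png

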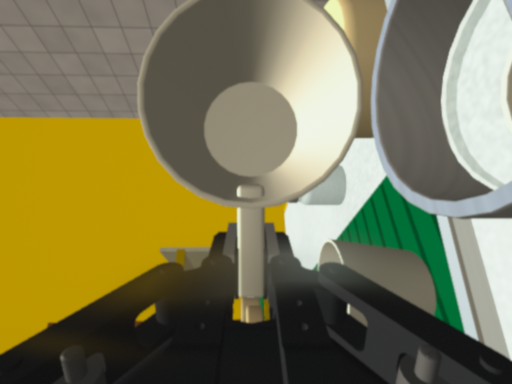

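View pics/t24z.png

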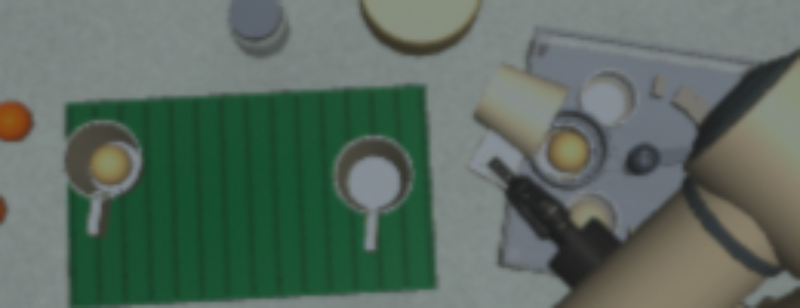

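Second cheese is in bowl 2 (top crop (568,152)), and the first shows at (592,215). I'll return cup B.

>>> apply_moves(
  motion="-6 0 -1.6 -1 -17 3.5 5;-13.5 0 -3.6 -2 -29.5 8 5;-22 0 -6 -3.3 -35 12 5;-31 0 -8 -4 -40.5 14 5;-39.6 0 -10.7 -4 -40.5 15 5;-48 0 -13 -4 -40 15 5;-57 0 -15.3 -3.6 -40 13 5;-66 0 -17.7 -2.6 -40.5 9 5;-75.3 0 -20.3 -1 -40.5 4 5;-85 0 -23 1 -41.5 -3 5",
)

```text
clock: 34.92
tool_pos: [0.5635, -0.0082, 0.2021]
tool_rot: [-2.953, 0.81, -0.419]
wrist_force: [-0.9, 0.2, -2.7]
grip_width: 0.0108
```

```bash
python3 - <<'E'
from h import *
p,r,s=cur(); print(p)
g=np.array([.5226,.2784,.0413]); Q=R.from_rotvec([3.0731,-.3116,.4067])
path([(g+[0,0,.15],Q),(g+[0,0,.05],Q)],[8,2])
E
```

```text
[ 0.5635 -0.0082  0.2021]
-0.2 -0.0 -2.4 -22.7 -28.2 -0.9
-0.5 -0.1 -4.8 -45.5 -56.4 -1.8
-0.7 -0.1 -7.2 -68.2 -84.5 -2.7
-1.0 -0.2 -9.7 -90.9 -112.7 -3.6
-1.2 -0.2 -12.1 -113.7 -140.9 -4.5
-1.5 -0.3 -14.5 -136.4 -169.1 -5.4
-1.7 -0.3 -16.9 -159.1 -197.3 -6.3
-2.0 -0.4 -19.3 -181.9 -225.5 -7.2
-2.0 -0.4 -19.3 -194.1 -219.5 40.9
-2.0 -0.4 -19.3 -206.4 -213.5 89.0
```

>>> apply_moves(
  motion="0 0 -2.4 -23 -28 -1 5;-0.5 0 -5 -45 -56 -2 5;-0.7 0 -7 -68 -84.5 -3 5;-1 0 -9.7 -91 -113 -3.6 5;-1 0 -12 -114 -141 -4.5 5;-1.5 0 -14.5 -136 -169 -5.5 5;-1.7 0 -17 -159 -197 -6.3 5;-2 -0.4 -19.3 -182 -225.5 -7 5;-2 -0.4 -19.3 -194 -219.5 41 5;-2 -0.4 -19.3 -205 -214 85 5",
)

```text
clock: 36.17
tool_pos: [0.5222, 0.2786, 0.0943]
tool_rot: [3.073, -0.311, 0.405]
wrist_force: [1.5, -0.4, -2.4]
grip_width: 0.0111
```

```bash
python3 - <<'E'
from h import *
p,r,s=cur(); print(p,s['wrist_force'])
snap('wrist','w25')
g=np.array([.5226,.2784,.0413]); Q=R.from_rotvec([3.0731,-.3116,.4067])
rows([(g+[0,0,.015],Q),(g,Q)])
E
```

```text
[0.5222 0.2786 0.0943] [ 1.5084 -0.4038 -2.374 ]
0.3 0.4 0.0 -5.6 -2.2 32.1
0.3 0.4 0.0 -9.4 -2.3 46.6
```

View pics/w25.png

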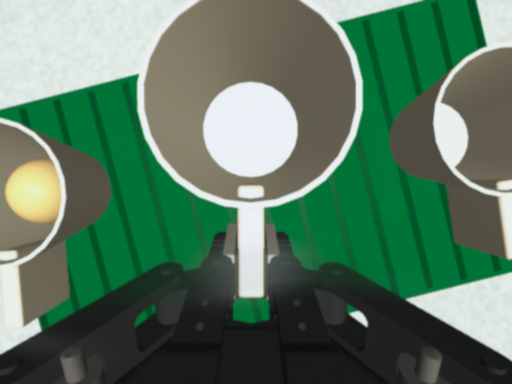

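>>> apply_moves(
  motion="0.3 0.4 0 -3 -1 16 5;0.3 0.4 0 -6 -2 32 5;0.3 0.4 0 -8 -2 42 5;0.3 0.4 0 -9.5 -2 46.5 5;0.3 0.4 0 -9.5 -2 46.5 5;0.3 0.4 0 -9.5 -2 46.5 30;0.3 0.4 0 -9.5 -2 46.5 60;0.3 0.4 0 -4 -2 26 60;0.3 0.4 0 10 -2 -30 60;0.3 0.4 0 24 -2 -80 60",
)

```text
clock: 37.48
tool_pos: [0.5227, 0.2787, 0.174]
tool_rot: [3.074, -0.31, 0.406]
wrist_force: [0.5, 0.1, 0.1]
grip_width: 0.0513
```

```bash
python3 - <<'E'
from h import *
p,r,s=cur(); print(p,s['wrist_force'],s['joints'])
snap('wrist','w26');snap('top','t26')
cv2.imwrite('pics/t26z.png',cv2.resize(cv2.imread('pics/t26.png')[140:240,120:380],(800,308)))
Q=Rdown(np.radians(94.7)); k=np.array([.5788,-.2825,0])
path([([.50,.12,.26],Rdown(np.radians(15))),([.53,-.1,.26],Rdown(np.radians(50)))],[5,5])
E
```

```text
[0.5227 0.2787 0.174 ] [0.5082 0.1497 0.1225] [ 0.4817  0.4417  1.6674 -0.2215  0.8388  2.3858]
0.6 -3.1 -5.3 5.8 32.3 -15.6
1.3 -6.1 -10.6 11.5 64.5 -31.2
1.9 -9.2 -15.8 17.3 96.8 -46.8
2.6 -12.2 -21.1 23.0 129.1 -62.4
3.2 -15.3 -26.4 28.8 161.4 -78.0
4.2 -15.1 -33.4 43.0 203.3 -74.3
5.1 -14.9 -40.3 57.2 245.2 -70.6
6.1 -14.7 -47.3 71.4 287.1 -67.0
7.0 -14.4 -54.2 85.6 329.0 -63.3
8.0 -14.1 -61.2 99.8 371.0 -59.7
```

View pics/w26.png

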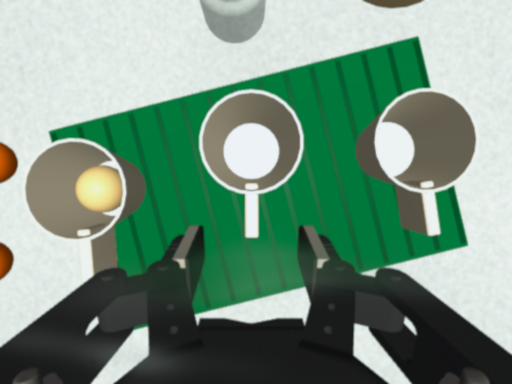

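View pics/t26z.png

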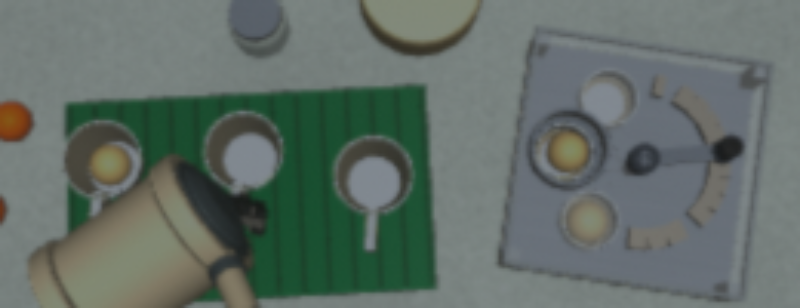

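All good: two cheeses loaded, both empty cups upright. Next I go to the knob for hole 3.

>>> apply_moves(
  motion="0.6 -3 -5 6 32 -16 60;1.3 -6 -10.6 11.5 64.5 -31 60;2 -9 -16 17 97 -47 60;2.6 -12 -21 23 129 -62 60;3 -15 -26.4 29 161 -78 60;4 -15 -33 43 203 -74 60;5 -15 -40 57 245 -71 60;6 -15 -47 71 287 -67 60;7 -14.4 -54 86 329 -63 60;8 -14 -61 100 371 -60 60",
)

```text
clock: 38.83
tool_pos: [0.53, -0.1016, 0.2603]
tool_rot: [-2.846, -1.329, -0.004]
wrist_force: [0.4, 0.4, 0.5]
grip_width: 0.0512
```

```bash
python3 - <<'E'
from h import *
p,r,s=cur(); print(p)
Q=Rdown(np.radians(94.7)); k=np.array([.5788,-.2825,0])
path([(k+[0,0,.22],Q),(k+[0,0,.126],Q)],[5,4])
E
```

```text
[ 0.53   -0.1016  0.2603]
0.0 -0.0 -8.9 -21.5 30.7 8.0
0.0 -0.0 -17.9 -43.0 61.4 16.1
0.1 -0.1 -26.8 -64.5 92.1 24.1
0.1 -0.1 -35.7 -86.0 122.8 32.2
0.1 -0.1 -44.6 -107.5 153.5 40.2
0.1 -0.1 -44.6 -107.6 153.5 63.7
0.1 -0.1 -44.6 -107.6 153.4 87.2
0.1 -0.1 -44.6 -107.7 153.4 110.7
0.1 -0.1 -44.6 -107.7 153.4 134.2
```

>>> apply_moves(
  motion="0 0 -9 -21.5 31 8 60;0 0 -18 -43 61 16 60;0 0 -27 -64.5 92 24 60;0 0 -36 -86 123 32 60;0 0 -44.6 -107.5 153.5 40 60;0 0 -44.6 -107.5 153.5 40 60;0 0 -44.6 -107.5 153.5 64 60;0 0 -44.6 -107.5 153.5 87 60;0 0 -44.6 -107.5 153.5 111 60;0 0 -44.6 -107.5 153.5 134 60",
)

```text
clock: 40.08
tool_pos: [0.5788, -0.2816, 0.1256]
tool_rot: [2.13, 2.309, 0.004]
wrist_force: [0.9, 0.8, 0.3]
grip_width: 0.0513
```

>>> apply_moves(
  motion="0 0 0 0 0 0 40;0 0 0 0 0 0 15;0 0 0 0 0 0 15;0 0 0 0 0 0 15;0 0 0 0 0 -9 15;0 0 0 0 0 -17 15;0 0 0 0 0 -17 15",
  force=50,
)

```text
clock: 40.95
tool_pos: [0.5788, -0.2812, 0.1437]
tool_rot: [2.13, 2.309, 0.005]
wrist_force: [-0.2, 5.9, -5.9]
grip_width: 0.0249
```

```bash
python3 - <<'E'
from h import *
p,r,s=cur(); print(p,s['grip_width'],s['wrist_force'],s['joints'],np.linalg.norm(p[:2]-hub))
snap('wrist','w27'); z=np.load('pics/w27.npz'); P=cloud('wrist',z['d'],'w27')
for v in range(245,275,10): print(v,P[v,252])
rows([knobpose(a,p[2],.0895) for a in range(-80,-34,5)])
E
```

```text
[ 0.5788 -0.2812  0.1437] 0.024897334985669203 [-0.2114  5.9131 -5.8596] [-0.5465  0.607   1.3952  0.003   1.1384 -0.6282] 0.0885500786881753
245 [ 0.578  -0.2731  0.1703]
255 [ 0.5784 -0.2779  0.1708]
265 [ 0.5789 -0.2833  0.1706]
0.1 -0.1 -5.4 -0.6 7.9 -0.2
0.1 -0.1 -10.4 0.5 15.7 -0.2
0.1 -0.1 -15.4 2.2 23.3 -0.2
0.2 -0.1 -20.4 4.6 30.7 -0.2
0.2 -0.1 -25.4 7.7 37.9 -0.1
0.2 -0.1 -30.4 11.3 44.8 -0.1
0.2 -0.1 -35.4 15.6 51.4 -0.1
0.2 -0.0 -40.4 20.4 57.5 -0.1
0.2 -0.0 -45.4 25.7 63.3 -0.0
0.2 -0.0 -50.4 31.5 68.5 -0.0
```

View pics/w27.png

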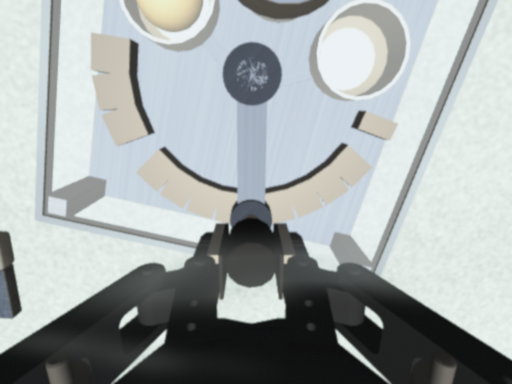

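>>> apply_moves(
  motion="0 0 -5.4 -0.3 8 0 15;0 0 -10.4 0.7 15.7 0 15;0 0 -15.4 2.4 23.3 0 15;0 0 -20.4 4.8 30.7 0 15;0 0 -25.4 7.8 37.9 0 15;0 0 -30.4 11.4 44.8 0 15;0 0 -35.4 15.6 51.4 0 15;0 0 -40.4 20.4 57.5 0 15;0 0 -45.4 25.7 63.3 0 15;0 0 -50.4 31.5 68.5 0 15",
)

```text
clock: 42.25
tool_pos: [0.6442, -0.2443, 0.144]
tool_rot: [0.94, 2.997, 0.003]
wrist_force: [-3.2, 1.5, -6.8]
grip_width: 0.0244
```

```bash
python3 - <<'E'
from h import *
p,r,s=cur(); print(p,s['grip_width'],s['wrist_force'],np.degrees(np.arctan2(*(p[:2]-hub)[::-1])),np.linalg.norm(p[:2]-hub),s['joints'])
rows([knobpose(a,.1375,.089) for a in (-32.5,-30,-29,-28,-27)])
E
```

```text
[ 0.6442 -0.2443  0.144 ] 0.02435374690003891 [-3.225   1.543  -6.8134] -35.11671358722341 0.08924343226865884 [-0.4502  0.6658  1.2678  0.0022  1.2075 -1.4137]
0.1 0.0 -2.3 0.3 4.1 6.5
0.1 0.0 -4.8 0.6 7.9 6.5
0.1 0.0 -5.8 0.7 9.5 6.5
0.1 0.0 -6.8 0.9 11.0 6.5
0.1 0.0 -7.8 1.1 12.6 6.5
```

>>> apply_moves(
  motion="0 0 -2.3 0 4.1 0 15;0 0 -4.8 0.3 7.9 0 15;0 0 -4.8 0.3 7.9 3.5 15;0 0 -4.8 0.3 7.9 6.5 15;0 0 -4.8 0.3 7.9 6.5 36;0 0 -4.8 0.3 7.9 6.5 36;0 0 -5.8 0.5 9.5 6.5 36;0 0 -6.8 0.7 11 6.5 36;0 0 -7.8 1 12.6 6.5 36;0 0 -8.3 1 13.4 6.5 36",
)

```text
clock: 43.5
tool_pos: [0.6511, -0.2325, 0.1375]
tool_rot: [0.719, 3.057, 0.003]
wrist_force: [0.6, -1.2, -0.7]
grip_width: 0.0305
```

>>> apply_moves(
  motion="0 0 -0.5 0 0.8 0 36;0 0 -1 0 1.5 0 36;0 0 -1 0 1.5 0 36",
)

```text
clock: 43.88
tool_pos: [0.6518, -0.231, 0.1375]
tool_rot: [0.692, 3.063, 0.004]
wrist_force: [-0.2, -0.6, -0.3]
grip_width: 0.0308
```

```bash
python3 - <<'E'
from h import *
p,r,s=cur(); print(p,s['grip_width'],s['wrist_force'],np.degrees(np.arctan2(*(p[:2]-hub)[::-1])),s['joints'])
snap('wrist','w28'); z=np.load('pics/w28.npz'); P=cloud('wrist',z['d'],'w28')
for v in range(235,275,10): print(v,P[v,252])
E
```

```text
[ 0.6518 -0.231   0.1375] 0.03082869607236508 [-0.2439 -0.5761 -0.2801] -25.241605764878397 [-0.428   0.676   1.2662  0.0026  1.199  -1.5552]
235 [ 0.6436 -0.2278  0.1529]
245 [ 0.6487 -0.2302  0.1528]
255 [ 0.6535 -0.2325  0.1534]
265 [ 0.6588 -0.2351  0.1532]
```

View pics/w28.png

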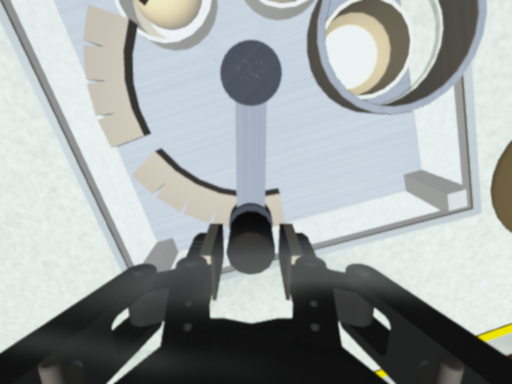

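```bash
python3 - <<'E'
from h import *
p,r,s=cur()
path([(p+[0,0,.12],r),([.60,-.12,.27],Rdown(np.radians(95)))],[3,6])
E
```

```text
0.0 0.0 0.0 -0.0 0.1 -40.0
0.0 0.0 0.0 -0.0 0.2 -80.0
0.0 0.0 0.0 -0.0 0.3 -120.0
0.0 -0.0 9.9 15.7 13.3 -122.1
0.0 -0.0 19.8 31.5 26.3 -124.1
0.1 -0.0 29.8 47.2 39.3 -126.2
0.1 -0.0 39.7 63.0 52.3 -128.3
0.1 -0.0 49.6 78.8 65.3 -130.3
0.1 -0.0 59.5 94.5 78.3 -132.4
```

>>> apply_moves(
  motion="0 0 0 0 0 0 60;0 0 0 0 0 -40 60;0 0 0 0 0 -80 60;0 0 0 0 0 -120 60;0 0 10 16 13 -122 60;0 0 20 31.5 26 -124 60;0 0 30 47 39 -126 60;0 0 40 63 52 -128 60;0 0 49.6 79 65 -130 60;0 0 59.5 94.5 78 -132 60",
)

```text
clock: 45.18
tool_pos: [0.5995, -0.1197, 0.2697]
tool_rot: [-2.129, -2.31, -0.004]
wrist_force: [-0.2, 0.8, -0.5]
grip_width: 0.051
```

```bash
python3 - <<'E'
from h import *
p,r,s=cur(); print(p,s['joints'])
path([([.52,.1,.28],Rdown(np.radians(40))),([.50,.25,.27],Rdown(np.radians(10)))],[6,4])
E
```

```text
[ 0.5995 -0.1197  0.2697] [-0.296   0.4405  1.3287  0.0023  1.3716 -0.3782]
0.0 -0.0 9.1 37.6 -10.2 -1.7
0.0 -0.0 18.2 75.2 -20.4 -3.3
0.0 -0.1 27.3 112.7 -30.6 -5.0
0.0 -0.1 36.5 150.3 -40.9 -6.6
0.0 -0.1 45.6 187.9 -51.1 -8.3
0.0 -0.1 54.7 225.5 -61.3 -9.9
0.0 -0.1 62.2 263.3 -63.2 -7.4
0.0 -0.1 69.7 301.0 -65.1 -4.8
0.0 -0.1 77.2 338.8 -67.1 -2.2
-0.0 -0.2 84.7 376.6 -69.0 0.3
```

>>> apply_moves(
  motion="0 0 9 37.6 -10 -2 60;0 0 18 75 -20 -3 60;0 0 27 113 -31 -5 60;0 0 36.5 150 -41 -7 60;0 0 45.6 188 -51 -8 60;0 0 55 225.5 -61 -10 60;0 0 62 263 -63 -7 60;0 0 70 301 -65 -5 60;0 0 77 339 -67 -2 60;0 0 85 377 -69 0 60",
)

```text
clock: 46.42
tool_pos: [0.4997, 0.2516, 0.2704]
tool_rot: [-3.129, -0.258, -0.003]
wrist_force: [0.9, 0.6, -0.3]
grip_width: 0.0513
```

```bash
python3 - <<'E'
from h import *
p,r,s=cur(); print(p,s['joints'])
snap('top','t29'); snap('wrist','w29')
cv2.imwrite('pics/t29z.png',cv2.resize(cv2.imread('pics/t29.png')[140:240,120:380],(800,308)))
q,Q=kin.tcp_for([.5784,.423,.136],-7.6,75); print(q)
path([(q,Q)],[6])
E
```

```text
[0.4997 0.2516 0.2704] [0.359  0.3629 1.4565 0.0013 1.3199 1.7648]
[0.5118 0.4319 0.1679]
-0.4 2.5 2.8 7.0 -29.0 17.1
-0.8 4.9 5.7 14.0 -57.9 34.2
-1.2 7.4 8.5 21.0 -86.9 51.3
-1.6 9.9 11.4 27.9 -115.9 68.5
-2.0 12.3 14.2 34.9 -144.8 85.6
-2.4 14.8 17.0 41.9 -173.8 102.7
```

View pics/t29z.png

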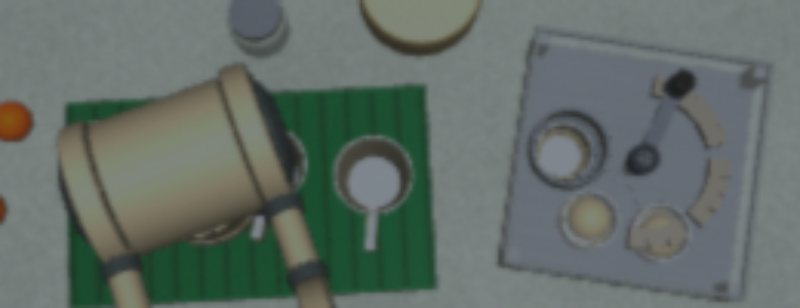

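View pics/w29.png

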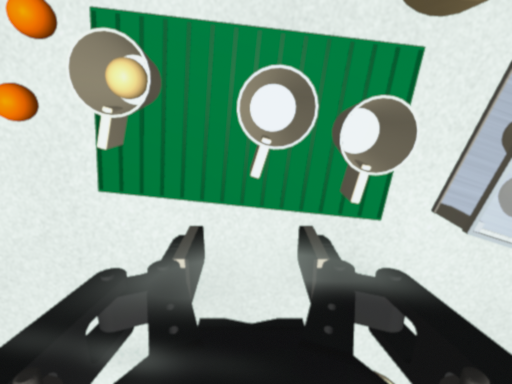

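Cup B (empty) has been knocked about 3 cm towards cup C (wrist (278,105)). It's still upright on the mat. Cup A, at (108,72), is unmoved.

>>> apply_moves(
  motion="0 2.5 3 7 -29 17 60;-1 5 6 14 -58 34 60;-1 7.4 8.5 21 -87 51 60;-1.6 10 11 28 -116 68 60;-2 12 14 35 -145 86 60;-2.4 14.8 17 42 -174 103 60;-2.4 14.8 17 42 -174 103 60;-2.4 14.8 17 42 -174 103 60",
)

```text
clock: 47.52
tool_pos: [0.512, 0.4315, 0.1679]
tool_rot: [3.091, -0.202, 0.406]
wrist_force: [1.2, -0.8, -0.0]
grip_width: 0.0512
```

```bash
python3 - <<'E'
from h import *
p,r,s=cur(); print(p,s['joints'])
snap('wrist','w30')
f=np.array([np.cos(np.radians(-7.6)),np.sin(np.radians(-7.6)),0]); c=np.array([.5784,.423,.084])
print(proj('wrist',c,'w30'),proj('wrist',c-.086*f-[0,0,.008],'w30'))
E
```

```text
[0.512  0.4315 0.1679] [ 0.7076  0.5566  1.4578 -0.2364  0.9641  2.5286]
[248.8409 139.4116] [248.874  237.6652]
```

View pics/w30.png

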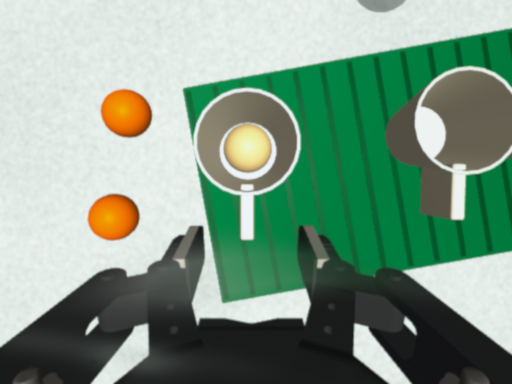

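>>> apply_moves(
  motion="0 0 0 -10 -2 39 60;0 0 0 -18 -3.5 68 60;0 0 0 -27 -3.5 97 60;0 0 0 -34.5 -3.5 124 60;0 0 0 -34.5 -3.5 124 60;0 0 0 -34.5 -3.5 124 30;0 0 0 -34.5 -3.5 124 5;0 0 0 -34.5 -3.5 124 5;0 0 0 -34.5 -3.5 124 5;0 0 0 -34.5 -3.5 124 5",
  force=80,
)

```text
clock: 48.82
tool_pos: [0.5121, 0.4353, 0.0411]
tool_rot: [3.092, -0.204, 0.409]
wrist_force: [-1.3, -2.3, 7.8]
grip_width: 0.0109
```

```bash
python3 - <<'E'
from h import *
p,r,s=cur(); print(p,s['tool_rot'],s['grip_width'],s['wrist_force'])
snap('wrist','w31')
path([(p+[0,0,.18],r),pour(0,.26)],[3,13])
E
```

```text
[0.5121 0.4353 0.0411] [ 3.0918 -0.2038  0.4092] 0.010871806757464814 [-1.2837 -2.3178  7.755 ]
-0.0 -0.0 -0.0 15.6 -0.1 -57.9
-0.0 -0.0 -0.0 31.2 -0.1 -115.9
-0.0 -0.0 -0.0 46.8 -0.2 -173.8
-0.5 -0.0 1.7 54.9 33.3 -171.1
-0.9 -0.0 3.3 63.0 66.8 -168.4
-1.4 -0.0 5.0 71.1 100.3 -165.7
-1.8 -0.0 6.7 79.2 133.8 -163.0
-2.3 -0.0 8.3 87.3 167.3 -160.3
-2.7 -0.0 10.0 95.4 200.7 -157.6
-3.2 -0.0 11.7 103.5 234.2 -154.9
-3.6 -0.0 13.3 111.6 267.7 -152.2
-4.1 -0.0 15.0 119.7 301.2 -149.4
-4.5 -0.0 16.7 127.8 334.7 -146.7
-5.0 -0.1 18.3 135.9 368.2 -144.0
-5.4 -0.1 20.0 144.0 401.7 -141.3
-5.9 -0.1 21.7 152.1 435.2 -138.6
```

View pics/w31.png

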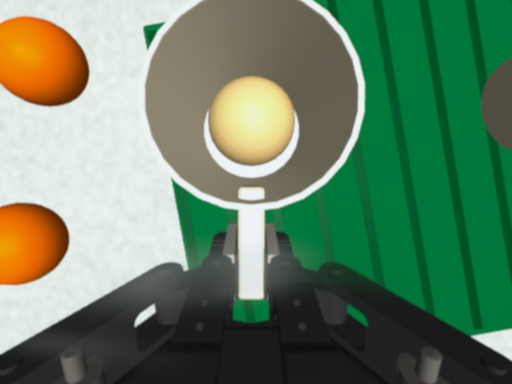

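>>> apply_moves(
  motion="0 0 0 10 0 -37 5;0 0 0 28 0 -105 5;0 0 0 47 0 -174 5;-0.5 0 1.7 55 33 -171 5;-1 0 3.3 63 67 -168 5;-1.4 0 5 71 100 -166 5;-1.8 0 6.7 79 134 -163 5;-2.3 0 8.3 87 167 -160 5;-2.7 0 10 95.5 201 -158 5;-3 0 11.7 103.5 234 -155 5",
)

```text
clock: 50.12
tool_pos: [0.5405, 0.1942, 0.2181]
tool_rot: [3.029, -0.526, 0.402]
wrist_force: [0.1, 0.6, -1.8]
grip_width: 0.0109
```

```bash
python3 - <<'E'
from h import *
p,r,s=cur(); print(p,s['joints'],s['grip_width'])
path([pour(0,.25),pour(12,.23)],[7,3])
E
```

```text
[0.5405 0.1942 0.2181] [ 0.3346  0.3604  1.6599 -0.2021  0.9218  2.3554] 0.010894681208015315
-0.4 -0.0 1.4 12.2 26.4 5.3
-0.8 -0.0 2.8 24.4 52.8 10.5
-1.3 -0.0 4.3 36.6 79.3 15.8
-1.7 -0.0 5.7 48.7 105.7 21.0
-2.1 -0.0 7.1 60.9 132.1 26.3
-2.5 -0.0 8.5 73.1 158.5 31.6
-2.9 -0.1 9.9 85.3 184.9 36.8
0.9 0.3 11.0 85.0 182.1 40.0
4.8 0.7 12.0 84.7 179.4 43.2
8.6 1.0 13.0 84.3 176.6 46.4
```

>>> apply_moves(
  motion="-0.4 0 1.4 12 26 5 5;-1 0 3 24 53 10.5 5;-1.3 0 4.3 36.6 79 16 5;-1.7 0 5.7 49 106 21 5;-2 0 7 61 132 26 5;-2.5 0 8.5 73 158.5 31.6 5;-3 0 10 85 185 37 5;1 0.3 11 85 182 40 5;5 0.7 12 85 179 43 5;8.6 1 13 84 177 46 5",
)

```text
clock: 51.38
tool_pos: [0.5686, -0.0037, 0.1955]
tool_rot: [-2.859, 0.81, -0.46]
wrist_force: [1.1, 0.4, -2.2]
grip_width: 0.0109
```

```bash
python3 - <<'E'
from h import *
p,r,s=cur(); print(p,s['joints'],s['grip_width'])
rows([pour(a,z) for a,z in ((16,.22),(22,.205),(28,.19),(34,.18),(40,.17),(46,.16),(52,.15),(58,.14),(64,.13),(69,.12))])
E
```

```text
[ 0.5686 -0.0037  0.1955] [-0.1712  0.3366  1.8083  0.1596  0.6825  1.8434] 0.010855497779817015
3.8 -0.0 1.0 -1.7 -1.3 7.4
9.6 -0.0 2.6 -4.1 -2.4 16.3
15.4 -0.0 4.1 -6.4 -2.9 24.9
21.2 -0.0 5.7 -7.3 -3.8 28.5
27.0 -0.0 7.2 -8.2 -4.0 31.7
32.8 -0.0 8.8 -9.0 -3.6 34.8
38.5 -0.0 10.3 -9.8 -2.5 37.7
44.3 -0.0 11.9 -10.6 -0.6 40.6
50.1 -0.0 13.4 -11.4 1.9 43.5
55.0 -0.0 14.7 -12.4 4.9 47.5
```

>>> apply_moves(
  motion="4 0 1 -1.7 -1 7.5 5;9.6 0 2.6 -4 -2.5 16 5;15.4 0 4 -6.5 -3 25 5;21 0 5.7 -7.3 -4 28.5 5;27 0 7 -8 -4 31.7 5;33 0 9 -9 -3.6 35 5;38.5 0 10.3 -10 -2.5 38 5;44 0 12 -10.6 -0.6 40.6 5;50 0 13.4 -11.4 2 43.5 5;55 0 14.7 -12.4 5 47.5 5",
)

```text
clock: 52.62
tool_pos: [0.572, -0.0001, 0.1468]
tool_rot: [-1.848, 0.678, -0.603]
wrist_force: [0.7, -0.4, -2.1]
grip_width: 0.0111
```

```bash
python3 - <<'E'
from h import *
p,r,s=cur(); print(p,s['joints'],s['grip_width'])
rows([pour(a,.118) for a in (72,76,79,81,83,85,87,88)])
E
```

```text
[ 0.572  -0.0001  0.1468] [-0.711   0.8233  2.1047  1.5853  1.2096  0.1257] 0.01111371829676442
2.7 -0.1 0.9 -0.6 -0.3 -1.2
6.5 -0.1 1.9 0.3 -3.3 -4.6
9.4 -0.1 2.7 1.1 -5.3 -7.2
11.4 -0.1 3.2 1.6 -6.6 -9.0
13.3 -0.1 3.8 2.1 -7.8 -10.9
15.2 -0.1 4.3 2.6 -8.9 -12.8
17.2 -0.1 4.8 3.1 -10.0 -14.7
18.1 -0.1 5.1 3.4 -10.5 -15.7
```

>>> apply_moves(
  motion="2.7 0 1 -0.6 0 -1 5;6.5 0 2 0.3 -3 -4.6 5;9.4 0 2.7 1 -5 -7 5;11.4 0 3 1.6 -6.6 -9 5;13.3 0 3.8 2 -8 -11 5;15 0 4.3 2.6 -9 -13 5;17 0 4.8 3 -10 -14.7 5;18 0 5 3.4 -10.5 -15.7 5;18 0 5 3.4 -10.5 -15.7 5;18 0 5 3.4 -10.5 -15.7 5",
)

```text
clock: 53.88
tool_pos: [0.5657, -0.0094, 0.1624]
tool_rot: [-1.52, 0.622, -0.615]
wrist_force: [0.2, -0.4, -1.1]
grip_width: 0.0109
```

>>> apply_moves(
  motion="0 0 0 0 0 0 5;0 0 0 0 0 0 5;0 0 0 0 0 0 5;0 0 0 0 0 0 5",
)

```text
clock: 54.38
tool_pos: [0.5657, -0.0094, 0.1625]
tool_rot: [-1.52, 0.622, -0.615]
wrist_force: [-0.2, 0.5, -1.6]
grip_width: 0.011
```

```bash
python3 - <<'E'
from h import *
p,r,s=cur(); print(p,s['grip_width'])
snap('wrist','w33');snap('top','t33')
cv2.imwrite('pics/t33z.png',cv2.resize(cv2.imread('pics/t33.png')[140:240,120:380],(800,308)))
rows([pour(a,z) for a,z in ((82,.14),(74,.16),(65,.175),(56,.19),(47,.20),(38,.21),(29,.22),(20,.23),(10,.24),(0,.25))])
E
```

```text
[ 0.5657 -0.0094  0.1625] 0.010980591636378581
-5.7 -0.1 -1.5 -0.9 -16.8 3.6
-13.4 -0.1 -3.6 -2.1 -29.4 7.9
-22.1 -0.1 -5.9 -3.1 -35.2 11.8
-30.8 -0.1 -8.2 -3.8 -40.5 14.2
-39.5 -0.1 -10.6 -4.1 -40.4 15.3
-48.1 -0.1 -12.9 -4.0 -40.2 14.9
-56.8 -0.1 -15.2 -3.4 -40.1 12.9
-65.5 -0.1 -17.6 -2.5 -40.4 9.5
-75.2 -0.1 -20.2 -1.0 -40.4 4.0
-84.8 -0.1 -22.8 0.9 -41.4 -3.1
```

View pics/w33.png

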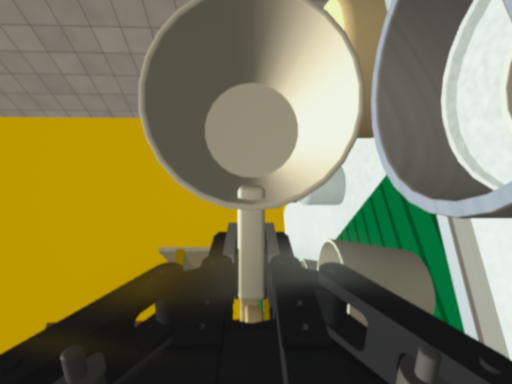

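View pics/t33z.png

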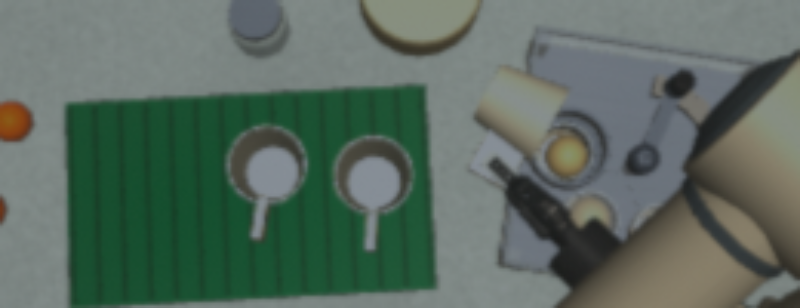

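>>> apply_moves(
  motion="-6 0 -1.5 -1 -17 3.5 5;-13.4 0 -3.6 -2 -29.5 8 5;-22 0 -6 -3 -35 12 5;-31 0 -8 -4 -40.5 14 5;-39.5 0 -10.6 -4 -40.5 15 5;-48 0 -13 -4 -40 15 5;-57 0 -15.2 -3.5 -40 13 5;-65.5 0 -17.6 -2.5 -40.5 9.5 5;-75 0 -20.2 -1 -40.5 4 5;-85 0 -22.8 1 -41.5 -3 5",
)

```text
clock: 55.72
tool_pos: [0.5634, -0.0082, 0.2022]
tool_rot: [-2.955, 0.811, -0.418]
wrist_force: [-2.0, 1.3, -3.1]
grip_width: 0.0113
```

```bash
python3 - <<'E'
from h import *
p,r,s=cur(); print(p)
g=np.array([.5121,.405,.0415]); Q=R.from_rotvec([3.0918,-.2038,.4092])
path([(g+[0,0,.16],Q)],[10])
E
```

```text
[ 0.5634 -0.0082  0.2022]
-0.1 -0.1 -2.3 -25.2 -33.1 -2.3
-0.1 -0.1 -4.6 -50.4 -66.1 -4.7
-0.2 -0.2 -7.0 -75.6 -99.2 -7.0
-0.3 -0.2 -9.3 -100.8 -132.2 -9.3
-0.4 -0.3 -11.6 -126.1 -165.3 -11.6
-0.4 -0.3 -13.9 -151.3 -198.3 -14.0
-0.5 -0.4 -16.3 -176.5 -231.4 -16.3
-0.6 -0.5 -18.6 -201.7 -264.4 -18.6
-0.7 -0.5 -20.9 -226.9 -297.5 -21.0
-0.7 -0.6 -23.2 -252.1 -330.5 -23.3
```

>>> apply_moves(
  motion="0 0 -2.3 -25 -33 -2 5;0 0 -4.6 -50 -66 -5 5;0 0 -7 -76 -99 -7 5;0 0 -9.3 -101 -132 -9 5;0 0 -11.6 -126 -165 -12 5;0 0 -14 -151 -198 -14 5;-0.5 0 -16.3 -176.5 -231 -16 5;-0.6 0 -18.6 -202 -264 -19 5;-0.7 -0.5 -21 -227 -297.5 -21 5;-0.7 -0.6 -23.2 -252 -330.5 -23 5",
)

```text
clock: 56.98
tool_pos: [0.5114, 0.4059, 0.2008]
tool_rot: [3.092, -0.202, 0.407]
wrist_force: [1.0, -0.6, -1.5]
grip_width: 0.0111
```

```bash
python3 - <<'E'
from h import *
snap('wrist','w34')
p,r,s=cur(); print(p)
g=np.array([.5121,.405,.0415]); Q=R.from_rotvec([3.0918,-.2038,.4092])
path([(g+[0,0,.02],Q),(g,Q)],[4,2])
E
```

```text
[0.5109 0.4103 0.2009]
-0.0 0.0 0.1 -8.6 1.4 33.8
-0.1 0.0 0.1 -17.2 2.7 67.5
-0.1 0.0 0.2 -25.8 4.1 101.3
-0.1 0.1 0.2 -34.3 5.5 135.1
-0.1 0.1 0.2 -36.9 5.5 144.7
-0.1 0.1 0.2 -39.5 5.5 154.4
```

View pics/w34.png

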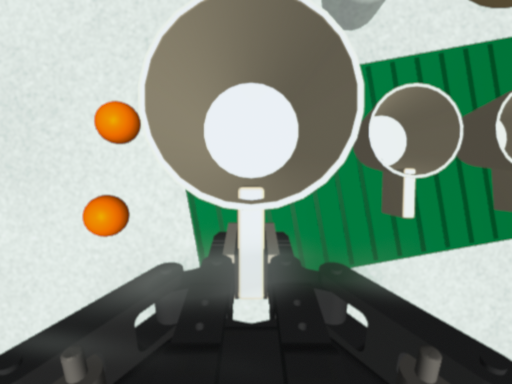

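>>> apply_moves(
  motion="0 0 0 -8.5 1.5 34 5;0 0 0 -17 3 68 5;0 0 0 -26 4 101 5;0 0 0 -34 5.5 135 5;0 0 0 -37 5.5 145 5;0 0 0 -39 5.5 152 5;0 0 0 -39.5 5.5 154.5 5;0 0 0 -39.5 5.5 154.5 5;0 0 0 -39.5 5.5 154.5 30;0 0 0 -39.5 5.5 154.5 60",
)

```text
clock: 58.28
tool_pos: [0.5124, 0.4052, 0.042]
tool_rot: [3.095, -0.197, 0.409]
wrist_force: [-0.4, 0.3, 0.1]
grip_width: 0.0425
```

```bash
python3 - <<'E'
from h import *
p,r,s=cur(); print(p,s['grip_width'],s['wrist_force'])
path([(p+[0,0,.15],r),([.50,.25,.28],Rdown(np.radians(15)))],[4,5])
E
```

```text
[0.5124 0.4052 0.042 ] 0.04247600142406408 [-0.3583  0.3264  0.141 ]
0.0 0.0 -0.0 9.7 -0.1 -36.2
0.0 0.0 -0.0 19.5 -0.2 -72.4
0.0 0.0 -0.0 29.2 -0.3 -108.6
0.0 0.0 -0.0 39.0 -0.4 -144.9
0.6 -3.0 -4.4 45.0 30.6 -161.6
1.1 -6.0 -8.9 51.0 61.7 -178.3
1.7 -8.9 -13.3 57.0 92.7 -195.0
2.2 -11.9 -17.7 63.0 123.8 -211.7
2.8 -14.9 -22.2 69.0 154.8 -228.4
```

>>> apply_moves(
  motion="0 0 0 0 0 0 60;0 0 0 5 0 -18 60;0 0 0 19 0 -72 60;0 0 0 29 0 -109 60;0 0 0 39 0 -145 60;0.6 -3 -4.4 45 31 -162 60;1 -6 -9 51 62 -178 60;1.7 -9 -13 57 93 -195 60;2 -12 -18 63 124 -212 60;2.8 -15 -22 69 155 -228 60",
)

```text
clock: 59.52
tool_pos: [0.4997, 0.249, 0.2818]
tool_rot: [-3.112, -0.411, 0.003]
wrist_force: [0.1, 0.6, 0.3]
grip_width: 0.0514
```

```bash
python3 - <<'E'
from h import *
snap('wrist','w35')
p,r,s=cur(); print(p,s['joints'])
path([([.54,.05,.29],Rdown(np.radians(55))),([.60,-.12,.28],Rdown(np.radians(95)))],[5,5])
E
```

```text
[0.5008 0.2463 0.2838] [0.3484 0.3512 1.4365 0.0028 1.3554 1.6534]
-0.0 0.0 -8.0 -2.7 39.9 -1.3
-0.1 0.0 -15.9 -5.5 79.9 -2.7
-0.1 0.0 -23.9 -8.2 119.8 -4.0
-0.1 0.0 -31.8 -10.9 159.7 -5.4
-0.2 0.0 -39.8 -13.6 199.7 -6.7
-0.2 0.0 -47.8 -11.0 235.6 -4.8
-0.2 0.0 -55.8 -8.3 271.6 -2.9
-0.2 0.0 -63.8 -5.6 307.6 -1.0
-0.2 -0.0 -71.8 -2.9 343.5 0.9
-0.2 -0.0 -79.8 -0.3 379.5 2.8
```

View pics/w35.png

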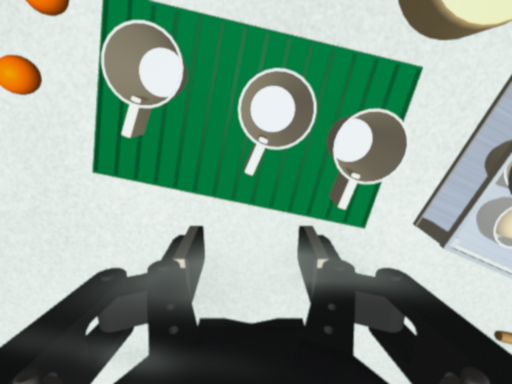

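All three cups are empty and upright on the mat. Back to the knob at hole 3.

>>> apply_moves(
  motion="0 0 -8 -3 40 -1 60;0 0 -16 -5.5 80 -3 60;0 0 -24 -8 120 -4 60;0 0 -32 -11 160 -5 60;0 0 -40 -13.6 200 -7 60;0 0 -48 -11 236 -5 60;0 0 -56 -8 272 -3 60;0 0 -64 -5.6 308 -1 60;0 0 -72 -3 343.5 1 60;0 0 -80 0 379.5 3 60",
)

```text
clock: 60.82
tool_pos: [0.6004, -0.1208, 0.281]
tool_rot: [-2.111, -2.323, -0.001]
wrist_force: [1.1, 0.4, 1.0]
grip_width: 0.051
```

```bash
python3 - <<'E'
from h import *
p,r,s=cur(); print(p,s['joints'])
q,Q=knobpose(-25.3,.23,.0893); print(q)
path([(q,Q)],[7])
rows([knobpose(-25.3,.126,.0893)])
E
```

```text
[ 0.6004 -0.1208  0.281 ] [-0.2969  0.4347  1.307   0.0018  1.4016 -0.3927]
[ 0.6519 -0.2312  0.23  ]
0.0 -0.0 -8.5 -16.4 5.8 7.2
0.0 -0.0 -16.9 -32.8 11.6 14.5
0.0 -0.1 -25.4 -49.2 17.5 21.7
0.0 -0.1 -33.8 -65.7 23.3 29.0
0.0 -0.1 -42.3 -82.1 29.1 36.2
0.0 -0.1 -50.8 -98.5 34.9 43.5
0.0 -0.1 -59.2 -114.9 40.8 50.7
0.0 -0.1 -59.2 -115.1 40.9 154.7
```

>>> apply_moves(
  motion="0 0 -8.5 -16 6 7 60;0 0 -17 -33 12 14.5 60;0 0 -25 -49 17.5 22 60;0 0 -34 -66 23 29 60;0 0 -42 -82 29 36 60;0 0 -51 -98.5 35 43.5 60;0 0 -59 -115 41 51 60;0 0 -59.2 -115 41 51 60;0 0 -59.2 -115 41 80 60;0 0 -59.2 -115 41 110 60",
)

```text
clock: 62.08
tool_pos: [0.6522, -0.2304, 0.1716]
tool_rot: [0.694, 3.064, 0.003]
wrist_force: [-0.3, 0.3, 0.6]
grip_width: 0.0515
```

```bash
python3 - <<'E'
from h import *
snap('wrist','w36')
p,r,s=cur(); print(p,s['joints'],s['wrist_force'])
rows([knobpose(-25.3,.126,.0893)])
E
```

```text
[ 0.6504 -0.2296  0.1671] [-0.4267  0.6468  1.2368  0.0019  1.2639 -1.553 ] [-1.7096  0.5695 -5.425 ]
0.1 -0.3 -0.2 -2.3 -0.9 41.1
```

View pics/w36.png

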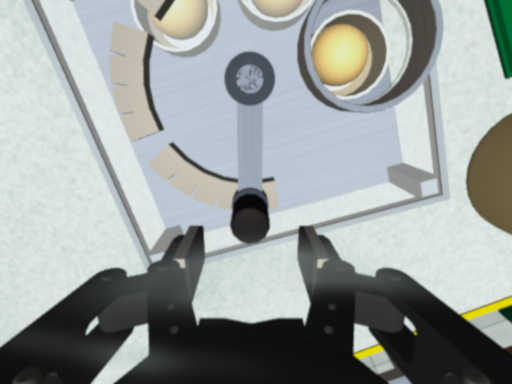

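>>> apply_moves(
  motion="0 0 0 -2 -1 20 60;0 0 0 -2 -1 41 60;0 0 0 -2 -1 41 40;0 0 0 -2 -1 41 15;0 0 0 -2 -1 41 15;0 0 0 -2 -1 41 15;0 0 0 -2 -1 32 15;0 0 0 -2 -1 24 15;0 0 0 -2 -1 24 15",
  force=50,
)

```text
clock: 63.25
tool_pos: [0.6516, -0.2311, 0.1437]
tool_rot: [-0.692, -3.059, -0.005]
wrist_force: [-0.0, 1.6, -6.3]
grip_width: 0.024
```

```bash
python3 - <<'E'
from h import *
p,r,s=cur(); print(p,s['grip_width'],s['wrist_force'],np.degrees(np.arctan2(*(p[:2]-hub)[::-1])),np.linalg.norm(p[:2]-hub))
snap('wrist','w37'); z=np.load('pics/w37.npz'); P=cloud('wrist',z['d'],'w37')
for v in range(245,275,10): print(v,P[v,252])
rows([knobpose(a,p[2],.0892) for a in range(-30,-80,-5)])
E
```

```text
[ 0.6516 -0.2311  0.1437] 0.02397040285501706 [-0.028   1.5604 -6.2733] -25.353250101876913 0.08901167230806196
245 [ 0.6438 -0.2282  0.169 ]
255 [ 0.6488 -0.2306  0.1684]
265 [ 0.6531 -0.2326  0.1693]
0.1 -0.4 4.5 0.1 -7.2 -0.5
0.1 -0.4 9.5 1.0 -14.9 -0.5
0.1 -0.4 14.5 2.6 -22.5 -0.5
0.0 -0.4 19.5 4.9 -30.0 -0.5
0.0 -0.4 24.5 7.8 -37.2 -0.5
0.0 -0.4 29.5 11.4 -44.1 -0.5
-0.0 -0.4 34.5 15.5 -50.7 -0.5
-0.0 -0.4 39.5 20.2 -56.9 -0.5
-0.0 -0.4 44.5 25.4 -62.7 -0.5
-0.1 -0.4 49.5 31.1 -68.0 -0.5
```

>>> apply_moves(
  motion="0 0 4.5 0.1 -7.2 0 15;0 0 9.5 1 -14.9 0 15;0 0 14.5 2.6 -22.5 0 15;0 0 19.5 4.9 -30 0 15;0 0 24.5 7.8 -37.2 0 15;0 0 29.5 11.4 -44.1 0 15;0 0 34.5 15.5 -50.7 0 15;0 0 39.5 20.2 -56.9 0 15;0 0 44.5 25.4 -62.7 0 15;0 0 49.5 31 -68 0 15",
)

```text
clock: 64.55
tool_pos: [0.5942, -0.2786, 0.1429]
tool_rot: [-1.912, -2.484, -0.002]
wrist_force: [1.8, 7.8, -6.3]
grip_width: 0.0241
```

```bash
python3 - <<'E'
from h import *
p,r,s=cur(); print(p,s['grip_width'],s['wrist_force'],np.degrees(np.arctan2(*(p[:2]-hub)[::-1])),np.linalg.norm(p[:2]-hub))
rows([knobpose(a,p[2],.0892) for a in range(-80,-130,-5)])
E
```

```text
[ 0.5942 -0.2786  0.1429] 0.024104900160540822 [ 1.7959  7.8342 -6.2818] -74.92467855408474 0.08860337525556969
-0.2 -0.4 4.8 -0.3 -7.9 0.0
-0.2 -0.4 9.8 0.7 -15.6 0.1
-0.2 -0.4 14.8 2.4 -23.2 0.1
-0.2 -0.3 19.8 4.7 -30.6 0.1
-0.3 -0.3 24.8 7.6 -37.8 0.2
-0.3 -0.3 29.8 11.2 -44.8 0.2
-0.3 -0.3 34.8 15.4 -51.3 0.3
-0.3 -0.3 39.8 20.1 -57.5 0.3
-0.3 -0.3 44.8 25.3 -63.3 0.4
-0.3 -0.3 49.8 31.0 -68.5 0.4
```

>>> apply_moves(
  motion="0 0 4.8 -0.3 -7.9 0 15;0 0 9.8 0.7 -15.6 0 15;0 0 14.8 2.4 -23.2 0 15;0 0 19.8 4.7 -30.6 0 15;0 0 24.8 7.6 -37.8 0 15;0 0 29.8 11.2 -44.8 0 15;0 0 34.8 15.4 -51.3 0 15;0 0 39.8 20 -57.5 0 15;0 0 44.8 25.3 -63.3 0 15;0 0 49.8 31 -68.5 0 15",
)

```text
clock: 65.8
tool_pos: [0.5213, -0.2654, 0.1434]
tool_rot: [-2.783, -1.444, -0.002]
wrist_force: [10.3, 11.2, -5.6]
grip_width: 0.0248
```

```bash
python3 - <<'E'
from h import *
p,r,s=cur(); print(p,s['grip_width'],s['wrist_force'],np.degrees(np.arctan2(*(p[:2]-hub)[::-1])),np.linalg.norm(p[:2]-hub))
rows([knobpose(a,p[2],.0892) for a in (-130,-135,-138,-140.5)])
rows([knobpose(a,.1375,.0892) for a in (-140.5,-141.5,-142.5,-143.5)])
E
```

```text
[ 0.5213 -0.2654  0.1434] 0.024837579418831506 [10.3154 11.1949 -5.6004] -124.58953780078141 0.08791122562398715
-0.3 -0.2 4.8 -1.0 -8.4 0.0
-0.3 -0.2 9.8 0.0 -16.1 0.1
-0.3 -0.2 12.8 0.9 -20.7 0.1
-0.3 -0.2 15.3 1.9 -24.5 0.1
-0.3 -0.2 15.3 1.9 -24.4 6.0
-0.3 -0.2 16.3 2.3 -25.9 6.1
-0.3 -0.2 17.3 2.7 -27.4 6.1
-0.3 -0.2 18.3 3.2 -28.9 6.1
```

>>> apply_moves(
  motion="0 0 4.8 -1 -8.4 0 15;0 0 9.8 0 -16 0 15;0 0 12.8 0.8 -20.7 0 15;0 0 15.3 1.6 -24.5 0 15;0 0 15.3 1.6 -24.5 6 15;0 0 15.3 1.6 -24.5 6 36;0 0 15.3 1.6 -24.5 6 36;0 0 16.3 2 -26 6 36;0 0 17.3 2.4 -27.5 6 36;0 0 18.3 2.9 -29 6 36",
)

```text
clock: 67.05
tool_pos: [0.4992, -0.2463, 0.1377]
tool_rot: [-2.978, -0.981, -0.0]
wrist_force: [-0.6, -1.1, 0.3]
grip_width: 0.0307
```

>>> apply_moves(
  motion="0 0 0.5 0 -0.8 0 36;0 0 1 0 -1.6 0 36;0 0 1.5 0 -2.3 0 36;0 0 1.5 0 -2.3 0 36",
)

```text
clock: 67.55
tool_pos: [0.4978, -0.2444, 0.1377]
tool_rot: [-2.99, -0.942, -0.0]
wrist_force: [-0.1, -0.6, 0.0]
grip_width: 0.0307
```

```bash
python3 - <<'E'
from h import *
p,r,s=cur(); print(p,s['grip_width'],s['wrist_force'],np.degrees(np.arctan2(*(p[:2]-hub)[::-1])))
snap('wrist','w38'); z=np.load('pics/w38.npz'); P=cloud('wrist',z['d'],'w38')
for v in range(235,275,10): print(v,P[v,252])
E
```

```text
[ 0.4978 -0.2444  0.1377] 0.03072330085680088 [-0.0541 -0.622   0.0029] -145.01416255749754
235 [ 0.5046 -0.2412  0.1521]
245 [ 0.4997 -0.2446  0.1513]
255 [ 0.4961 -0.2472  0.1536]
265 [ 0.4911 -0.2507  0.1531]
```

View pics/w38.png

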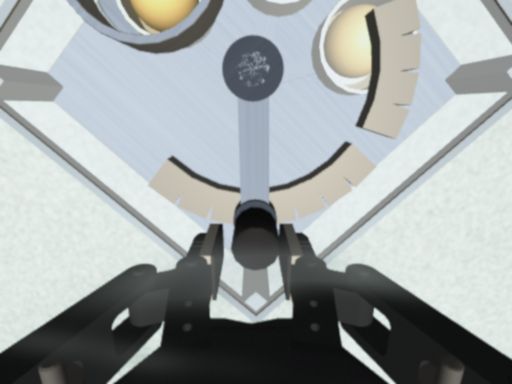

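Home in hole 1 (knob top .152). Now I back off, open the fingers and retreat for a last look.

>>> apply_moves(
  motion="0 0 -0.5 0 1 0 36;0 0 -0.5 0 1 0 60;0 0 -0.5 0 1 0 60;0 0 -0.5 0 1 -40 60;0 0 -0.5 0 1 -80 60;0 0 -0.5 0 1 -120 60;0 0 -0.5 -40 0 -140 60;0 0 -0.5 -70 0 -150 60;0 0 -0.5 -70 0 -150 60;0 0 -0.5 -70 0 -150 60",
)

```text
clock: 68.85
tool_pos: [0.4408, -0.2852, 0.2873]
tool_rot: [-2.986, -0.954, -0.0]
wrist_force: [0.1, -0.6, -0.6]
grip_width: 0.0516
```

```bash
python3 - <<'E'
from h import *
p,r,s=cur(); print(p,s['wrist_force'],s['joints'])
snap('wrist','w39');snap('top','t39');snap('scene','s39')
cv2.imwrite('pics/s39z.png',cv2.resize(cv2.imread('pics/s39.png')[60:330,130:370],None,fx=2.2,fy=2.2))
cv2.imwrite('pics/t39z.png',cv2.resize(cv2.imread('pics/t39.png')[110:290,100:410],None,fx=2.5,fy=2.5))
z=np.load('pics/w39.npz'); P=cloud('wrist',z['d'],'w39'); Z=P[...,2]
im=z['im']; m=(im.max(2)<60)&(Z>.14)&(Z<.18); ys,xs=np.nonzero(m[:230]); print(len(xs), P[ys,xs].mean(0) if len(xs) else '',np.percentile(Z[ys,xs],[10,50,90]) if len(xs) else '')
E
```

```text
[ 0.4408 -0.2852  0.2873] [ 0.11   -0.554  -0.5963] [-0.6904  0.3009  1.5044  0.0039  1.3418  0.2608]
478 [ 0.4993 -0.2472  0.1525] [0.1516 0.1525 0.1535]
```

View pics/s39z.png

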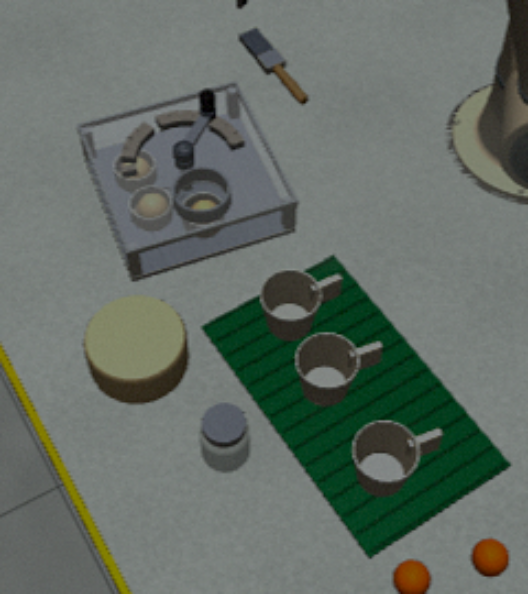

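View pics/t39z.png

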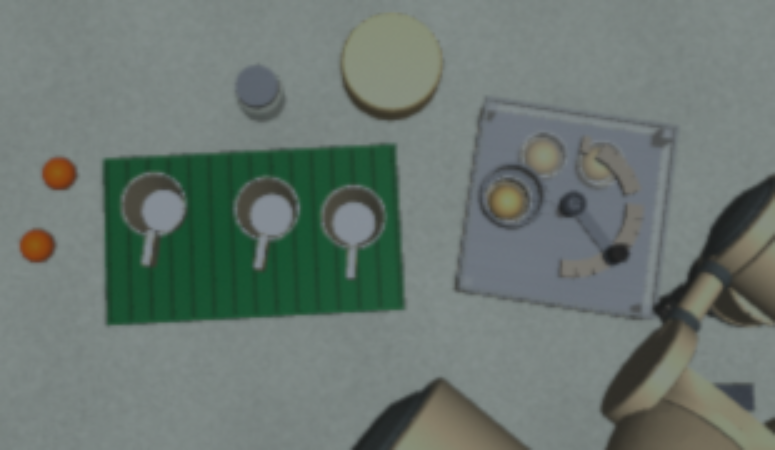

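View pics/w39.png

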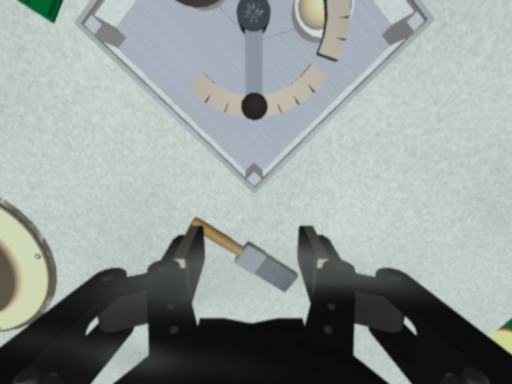

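```bash
python3 -c "
from bench import ctrl
print(ctrl.close_job())"
```

```text
the job is handed in; nothing more can be done
None
```

I put all three cheeses into their own bowls, using holes 1, 2 and 3 in turn, then swung the arm back to hole 1. I handed the job in at about 69 s of the 210 s allowed; the hand-in reports no verdict.

**Last checks, all passed:**
- **Cheeses:** the top view shows one cheese in each bowl.
- **Pin:** the knob top measures 0.1525 m, against 0.152 m expected with the pin home. The arm stands at hole 1.
- **Cups:** all three look empty and upright on the green mat.
- **Bystanders:** the big cheese, brush and jar look untouched in the pictures. The arm was clear of everything.

**What disagreed:**
- **Cameras:** the top and wrist cameras differed by 4–7 mm in y at the carousel. I went by where the gripper actually held the knob instead.
- **Moved cup:** the emptied middle cup was knocked about 3 cm aside during the run. It stayed upright on the mat, so I left it there.
- **Cup put down elsewhere:** I set the cup nearest the mat's left edge down about 3 cm further in than where it started.

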